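Sort the dried shoe things off the rack

TASK

The washed shoe things on the drying rack are dry: put both green insoles into the wooden crate and put the steel shoe horn and the orange scraper into the open drawer, everything resting down inside the walls, nothing propped on a rim. Leave the mug, polish tin, brush and soap bottle where they stand.

Things in the scene. Friction and masses are not known exactly. Their poses are not given: they have to be found in the camera images.
- insole_a: flat rigid green silicone insole, 230 long (x, toe at +x), 9 thick (y), 58 tall at its middle and 80 at the forefoot (z), standing on its long edge in a rack slot. Origin at the middle of the bottom edge, which rests on the rack's rails. The top edge is level at 58 from x = -50 to x = 35: pinch it there across y
- insole_b: flat rigid green silicone insole, 230 long (x, toe at +x), 9 thick (y), 58 tall at its middle and 80 at the forefoot (z), standing on its long edge in a rack slot. Origin at the middle of the bottom edge, which rests on the rack's rails. The top edge is level at 58 from x = -50 to x = 35: pinch it there across y. Same as insole_a
- shoe_horn: stainless steel shoe horn, 207 long (x from -109 to +98, curved blade at +x), 8 thick (y), 28 tall at the handle and 40 at the blade (z), standing on its long edge in a rack slot. Origin on the bottom edge near the balance point; pinch it there across y. Handle section (28 tall, 8 thick) runs from x = -95 to +18
- scraper: orange plastic sole scraper with dark grip inlay, 180 long (x from -90 to +90, blade at +x), 10 thick at the handle (y), 28 tall at the handle and 50 at the blade (z), standing on its long edge in a rack slot. Origin on the bottom edge near the balance point; pinch it there across y. Handle section (28 tall, 10 thick) runs from x = -90 to +25
- rack: low folding steel drying rack, fixed, 220 x 290. Origin at table level under its middle. Two rails along y at x = -60 and +60, tops at z = 60; four slots along x at y = -112.5, -37.5, 37.5, 112.5, each kept by pairs of upright clip wires at x = -60 and +60 (14 apart inside, up to z = 118). Nothing between the wires at x = -50..50. Each slot holds one of the four things; which is in which varies
- crate: slatted wooden crate, fixed, open on top: outside 300 (x) x 190 (y) x 90 high, walls 10, floor top at z = 10, inside 280 x 170 with 20 mm square posts in the corners. Origin at table level under its middle
- cabinet_front (a point): middle of the top front edge (80 above the table) of a low wooden drawer box, fixed, 240 (x) x 280 (y) x 80 high, with one blue-fronted drawer that slides towards its -x side. x points from the front edge into the box (top reaches to x = 225), y along the front. A tub of clothes pegs (80 wide, top about 155 above the table) stands on the back part at x = 165, y = 50
- drawer_floor (a point): middle of the front edge of the drawer's inner floor (just behind the front panel), 22 above the table; x points into the cabinet. Inside: 195 along x from here, 119 to either side along y; side walls 36 above the floor, front panel 46, its outer face at x = -21 with a bar handle out to x = -62. The drawer starts well open, slides easily, and is uncovered from here to below cabinet_front
- mug: white ceramic mug, bystander, 82 across, 92 high, handle at +y; origin at the middle of its underside
- polish_tin: low round pale-lidded tin, bystander, 72 across, 28 high; origin at the middle of its underside
- shoe_brush: shoe brush with wooden back, bystander, 55 (x) x 150 (y) x 42 high; origin at the middle of its underside
- soap_bottle: green soap bottle, bystander, 64 across, 170 high; origin at the middle of its underside
- insole_a_toe (a point): point on the insole near its toe end: x = 105, z = 35 in the insole's frame
- insole_a_heel (a point): point on the insole near its heel end: x = -105, z = 35 in the insole's frame
- insole_b_toe (a point): point on the insole near its toe end: x = 105, z = 35 in the insole's frame
- insole_b_heel (a point): point on the insole near its heel end: x = -105, z = 35 in the insole's frame
- shoe_horn_tip (a point): point near the blade end: x = 92, z = 18 in the shoe_horn's frame
- shoe_horn_end (a point): point near the handle end: x = -100, z = 14 in the shoe_horn's frame
- scraper_tip (a point): point near the blade end: x = 85, z = 18 in the scraper's frame
- scraper_end (a point): point near the handle end: x = -85, z = 14 in the scraper's frame
Things that resemble listed ones, but are neither listed nor needed, are in the scene too. What is shaped like the insole_a but purple or yellow is not meant.

How it is judged:
At the end, for the whole second after the job is handed in: Both insoles lie inside the crate's walls and below its rim (ends at most 82 mm above the table); the shoe horn and scraper lie inside the drawer's walls (ends at most 45 mm above its floor); all four at rest; mug, tin, brush and bottle upright and within 30 mm of their start (x of insole_a_toe in the frame of crate between -0.142 and 0.142 m and y of insole_a_toe in the frame of crate between -0.087 and 0.087 m and z of insole_a_toe in the frame of crate between 0.005 and 0.082 m and x of insole_a_heel in the frame of crate between -0.142 and 0.142 m and y of insole_a_heel in the frame of crate between -0.087 and 0.087 m and z of insole_a_heel in the frame of crate between 0.005 and 0.082 m and x of insole_b_toe in the frame of crate between -0.142 and 0.142 m and y of insole_b_toe in the frame of crate between -0.087 and 0.087 m and z of insole_b_toe in the frame of crate between 0.005 and 0.082 m and x of insole_b_heel in the frame of crate between -0.142 and 0.142 m and y of insole_b_heel in the frame of crate between -0.087 and 0.087 m and z of insole_b_heel in the frame of crate between 0.005 and 0.082 m and x of shoe_horn_tip in the frame of drawer_floor between -0.003 and 0.198 m and y of shoe_horn_tip in the frame of drawer_floor between -0.121 and 0.121 m and z of shoe_horn_tip in the frame of drawer_floor between -0.003 and 0.045 m and x of shoe_horn_end in the frame of drawer_floor between -0.003 and 0.198 m and y of shoe_horn_end in the frame of drawer_floor between -0.121 and 0.121 m and z of shoe_horn_end in the frame of drawer_floor between -0.003 and 0.045 m and x of scraper_tip in the frame of drawer_floor between -0.003 and 0.198 m and y of scraper_tip in the frame of drawer_floor between -0.121 and 0.121 m and z of scraper_tip in the frame of drawer_floor between -0.003 and 0.045 m and x of scraper_end in the frame of drawer_floor between -0.003 and 0.198 m and y of scraper_end in the frame of drawer_floor between -0.121 and 0.121 m and z of scraper_end in the frame of drawer_floor between -0.003 and 0.045 m and linear speed of each of insole_a, insole_b, shoe_horn, scraper below 0.03 m/s and distance of each of mug, polish_tin, shoe_brush, soap_bottle from where it was at the start of the episode below 0.03 m and angle between each of mug, polish_tin, shoe_brush, soap_bottle's own z axis and vertical below 0.3 rad); the robot touches nothing.
It fails at once if the mug is pushed more than 30 mm from its place or tipped over (distance of mug from where it was at the start of the episode above 0.03 m or angle between mug's own z axis and vertical above 0.3 rad).
It fails at once if the polish tin is pushed more than 30 mm from its place or tipped over (distance of polish_tin from where it was at the start of the episode above 0.03 m or angle between polish_tin's own z axis and vertical above 0.3 rad).
It fails at once if the shoe brush is pushed more than 30 mm from its place or tipped over (distance of shoe_brush from where it was at the start of the episode above 0.03 m or angle between shoe_brush's own z axis and vertical above 0.3 rad).
It fails at once if the soap bottle is pushed more than 30 mm from its place or tipped over (distance of soap_bottle from where it was at the start of the episode above 0.03 m or angle between soap_bottle's own z axis and vertical above 0.3 rad).
It also fails if it takes over 72 s, if anything falls off the work surface, if the arm or the gripper's body presses on something with over 40 N, if the wrist force passes 120 N, or if a joint passes its speed limit or range.

ROBOT

A 6-joint arm with a two-finger parallel gripper is mounted at the origin on the work surface. World frame = base frame: x ahead of the robot, y to its left, z up, the work surface at z = 0. Lengths are in m, angles in rad, forces in N, time in s.
With the tool pointing down it reaches from about 0.35 to 0.725 m from the base axis. Payload 4.3 kg.
Tool frame: the origin (TCP) lies midway between the tips of the shut fingers; the grasp point (between the pads) lies 19 mm behind it; z points along the fingers, y is the direction in which the jaws open and shut (so a half turn about z gives the same grasp; the last joint's range is limited). The gripper opens to 85 mm and grips with 20 to 120 N. Pads are 22 mm wide; open, the fingers measure 114 mm over their backs; the gripper's body (76 mm by 85 mm) begins 54 mm behind the grasp point. The pads swing forward as they close: fully open they stand 13 mm farther back than shut.
Start: joints at [1.208, 0.377, 0.081, 1.274, 0, 1.46], TCP at [0.144, 0.557, 0.231] pointing down, gripper open.
Joint ranges: [-2.72, 2.72], [-0.84, 1.66], [-1.02, 1.22], [-1.77, 2.12], [-1.37, 1.28], [-3.14, 3.14]. Speed limits (rad/s): [2.57, 2.57, 3.14, 3.14, 3.14, 3.14].

INTERFACE

Orientations are given as a 3x3 rotation matrix whose columns are the frame's x, y, z axes.
In Python, from bench import env gives the robot as it stands.
- The arm moves only by the tool servo_tool, never from a script. Its argument "steps" is a list of rows, each an object of numbers: "ax", "ay", "az": the turn, a rotation vector about the tool's x, y, z in units of 6 degrees (1.0 is 6 degrees); "x", "y", "z": the shift along the tool's x, y, z in units of 40 mm (1.0 is 40 mm); "fingers": the closure in counts, from 0 (fully open) to 255 (shut). A call has 1 to 5 rows; each row shifts and turns the commanded pose from where the row before left it, along the tool's axes as they then stand; what a row does not reach is not made up. A row lasts 1/12 s, in which the tool goes at most 41.7 mm and 7.16 degrees, less where a joint would pass 70% of its speed; a pose out of reach is approached as far as the arm can. A call is refused whole if a number of a shift passes 1 or a number of a turn 1, either way. A call with a gripper value outside its range is refused whole. The fingers move at their own pace and stop on an object; "squeeze" is the grip in N (left out, the last holds). Time passes only in rows, so rows that do not move let the fingers close. It gives the time, the measured TCP pose, the force and the opening at its end, in the units of the state.
- env.get_state(): the state, without advancing time (a new reading comes with each control period).
- env.grab_frame(name): name is "scene" or "side" or "wrist"; returns the picture (384x512x3 uint8, blue, green, red); there is no depth.
- env.camera_model(name): a dict with "mtx" (3x3 intrinsics, pixels), "rvec" (rotation vector, rad) and "tvec" (3), from world to camera coordinates, as OpenCV has them. Camera axes: x right, y down, z forward; pixel columns grow to the right and rows downward; lengths in m; the calibration is good to about 2 mm. The wrist camera is an equidistant fisheye: a pixel r from the principal point sees the ray r / f radians off the axis. A picture is of the moment at which its call begins: read the wrist's pose just before it. camera_model takes no time and is no camera call; for the wrist camera it gives the pose at the moment of the call.
- env.hand_in(): hands the job in, once; it reports no verdict.
Trained networks look in the newest picture that a camera, given by its name, has taken for a name from the list of things; names that differ only in an ending like _2 or _b are one class to them, and where a whole thing is asked for, a point or a joint stands for the part that bears it (a point fixed in the world has none). Each returns a list of dicts, best first, with "confidence" (0 to 1); they miss things now and then, are a little off and sometimes report something else, mostly with a low value. They report only what shows in the picture. A call takes as long as a camera call. They do not tell look-alikes from the thing itself.
- env.cut_out(camera, label): "mask" (384x512 bool, what is visible of it) and "rect" ([left, top, right, bottom] in pixels, round what is visible of it).
The state is a dict: "time": time; "q": joint angles; "joint_vel": joint speeds; "effort": joint torques, N m; "tool_pos": TCP position; "ee_rot": TCP orientation; "contact_force": force on the tool from outside, world axes, zero at the start; "torque": the same for the moment, N m; "grip_width": finger opening in m.
Only numpy, scipy, OpenCV 4.12 (cv2) and the standard library are available. Lean on these libraries where they do the work, as an engineer would, in place of code of your own. Each camera call takes 0.05 s, during which the arm holds its last target.

## Working session

There is one attempt and no reset: what is moved stays moved. The work goes in short steps, Python scripts to look and compute and a tool call to move; the robot and the scene stay as the last step left them, time stands still between calls to the robot, and variables do not carry over. Pictures are saved under pics/ and viewed, and the job is handed in when it is done.

Besides the shell and the picture viewer there is one more tool, called as a command line: name --argument value ..., lists and objects as JSON in quotes. servo_tool: Moves the arm, as the interface text tells. Its arguments: {"type":"object","properties":{"steps":{"type":"array"},"squeeze":{"type":"number"}},"required":["steps"]}

```bash
ls; mkdir -p pics; python3 - <<'E'
from bench import env
import cv2
s=env.get_state();print(s)
for n in("scene","side","wrist"):
    im=env.grab_frame(n);cv2.imwrite(f"pics/{n}0.png",im)
    m=env.camera_model(n);print(n,m)
E
```

```text
pics
{'time': 0.0, 'q': array([1.20774334e+00, 3.78094097e-01, 7.96481255e-02, 1.27436961e+00,
       9.48604075e-06, 1.46052535e+00]), 'joint_vel': array([-0.00103511,  0.00148375,  0.00120277, -0.00023145,  0.00141523,
        0.00258673]), 'effort': array([-3.30411131e-04, -4.63604486e+01,  2.69875842e+01,  2.09831464e-02,
        2.84223024e-04,  2.90424644e-06]), 'tool_pos': array([0.14355566, 0.556138  , 0.23035174]), 'ee_rot': array([[-9.68220307e-01,  2.50097802e-01, -7.25965265e-04],
       [ 2.50098749e-01,  9.68218501e-01, -1.88426452e-03],
       [ 2.31642585e-04, -2.00594617e-03, -9.99997961e-01]]), 'contact_force': array([ 0.24125979, -0.43718902,  0.43663906]), 'torque': array([-0.01529884,  0.008878  , -0.01672475]), 'grip_width': 0.08524694354967147}
scene {'mtx': array([[439.8276057 ,   0.        , 255.52841808],
       [  0.        , 439.8276057 , 192.34346638],
       [  0.        ,   0.        ,   1.        ]]), 'rvec': array([ 2.06178546,  1.01768922, -0.47826308]), 'tvec': array([-0.38828365, -0.12283327,  1.8404306 ])}
side {'mtx': array([[405.0667283 ,   0.        , 248.64778037],
       [  0.        , 405.0667283 , 187.33088231],
       [  0.        ,   0.        ,   1.        ]]), 'rvec': array([ 2.23420111, -0.09654566,  0.06740159]), 'tvec': array([-0.51412887,  0.14523799,  1.32764785])}
wrist {'mtx': array([[297.31863964,   0.        , 257.11491388],
       [  0.        , 297.31863964, 191.70176922],
       [  0.        ,   0.        ,   1.        ]]), 'rvec': array([-2.30337045, -1.78439545, -0.24264251]), 'tvec': array([-0.57308452, -0.03592204,  0.37957531])}
```

View pics/scene0.png

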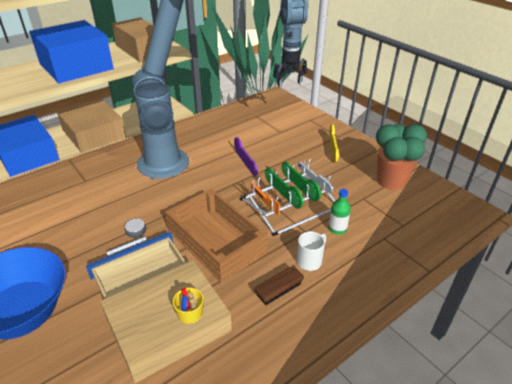

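View pics/side0.png

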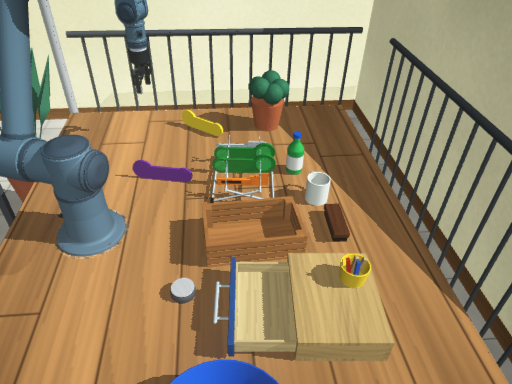

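View pics/wrist0.png

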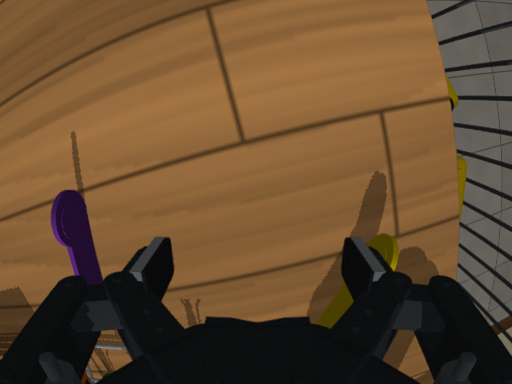

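```bash
cat > h.py <<'E'
import numpy as np,cv2
from scipy.spatial.transform import Rotation as Ro
def proj(m,P):
    P=np.asarray(P,float).reshape(-1,3);u,_=cv2.projectPoints(P,m["rvec"],m["tvec"],m["mtx"],None);return u[:,0]
def fproj(m,P):
    P=np.asarray(P,float).reshape(-1,3);R=cv2.Rodrigues(m["rvec"])[0];c=P@R.T+m["tvec"]
    r=np.hypot(c[:,0],c[:,1]);th=np.arctan2(r,c[:,2]);k=m["mtx"];s=th/np.maximum(r,1e-9)*k[0,0]
    return np.c_[k[0,2]+s*c[:,0],k[1,2]+s*c[:,1]]
def ray(m,uv):
    k=m["mtx"];R=cv2.Rodrigues(m["rvec"])[0];d=np.array([(uv[0]-k[0,2])/k[0,0],(uv[1]-k[1,2])/k[1,1],1])
    return -R.T@m["tvec"],R.T@d
def onz(m,uv,z):
    o,d=ray(m,uv);return o+d*(z-o[2])/d[2]
def tri(ms,uvs):
    A=np.zeros((3,3));b=np.zeros(3)
    for m,uv in zip(ms,uvs):
        o,d=ray(m,uv);d=d/np.linalg.norm(d);M=np.eye(3)-np.outer(d,d);A+=M;b+=M@o
    return np.linalg.solve(A,b)
E
python3 - <<'E'
from bench import env
from h import *
import pickle
S=env.grab_frame("scene");D=env.grab_frame("side")
out={}
for c in("scene","side"):
    m=env.camera_model(c)
    for l in("rack","crate","insole_a","shoe_horn","scraper","mug","polish_tin","shoe_brush","soap_bottle","drawer_floor","cabinet_front"):
        try:r=env.cut_out(c,l)
        except Exception as e: print(l,e);continue
        out[c,l]=r
        print(c,l,[(round(x["confidence"],2),[int(v) for v in x["rect"]]) for x in r][:5])
pickle.dump((out,S,D,env.camera_model("scene"),env.camera_model("side")),open("d0.pkl","wb"))
for n,I,(x0,y0,w,h) in(("sr",S,(225,130,130,110)),("dr",D,(190,125,110,90)),("sc",S,(80,180,200,150)),("dc",D,(190,185,210,185))):
    f=min(800/w,600/h);cv2.imwrite(f"pics/{n}1.png",cv2.resize(I[y0:y0+h,x0:x0+w],None,fx=f,fy=f,interpolation=cv2.INTER_CUBIC));print(n,f)
print(env.get_state()["time"])
E
```

```text
scene rack [(0.67, [241, 168, 332, 239])]
scene crate [(0.68, [165, 187, 266, 280])]
scene insole_a [(0.87, [282, 162, 320, 201]), (0.61, [328, 129, 336, 161]), (0.57, [268, 168, 302, 208]), (0.55, [235, 136, 257, 177])]
scene shoe_horn [(0.62, [296, 163, 330, 192])]
scene scraper [(0.73, [248, 179, 281, 216])]
scene mug [(0.86, [297, 232, 327, 273]), (0.24, [267, 166, 303, 208])]
scene polish_tin [(0.53, [125, 217, 144, 241])]
scene shoe_brush [(0.83, [255, 265, 304, 303])]
scene soap_bottle [(0.7, [280, 161, 322, 199]), (0.65, [330, 187, 348, 237])]
scene drawer_floor [(0.89, [86, 233, 185, 298])]
scene cabinet_front [(0.86, [85, 235, 231, 384])]
side rack [(0.73, [208, 140, 274, 201])]
side crate [(0.98, [205, 195, 306, 268])]
side insole_a [(0.93, [216, 155, 273, 172]), (0.92, [218, 142, 272, 160]), (0.91, [132, 161, 195, 183]), (0.66, [182, 110, 224, 135]), (0.42, [216, 168, 270, 187])]
side shoe_horn [(0.52, [245, 136, 259, 147])]
side scraper [(0.82, [217, 173, 269, 186]), (0.65, [305, 170, 329, 209])]
side mug [(0.63, [307, 169, 333, 207])]
side polish_tin [(0.81, [169, 278, 195, 300])]
side shoe_brush [(0.74, [210, 153, 274, 172]), (0.57, [323, 204, 351, 245])]
side soap_bottle [(0.65, [285, 131, 305, 172])]
side drawer_floor [(0.97, [215, 255, 296, 354])]
side cabinet_front [(0.72, [210, 249, 394, 362])]
sr 5.454545454545454
dr 6.666666666666667
sc 4.0
dc 3.2432432432432434
1.35
```

View pics/sr1.png

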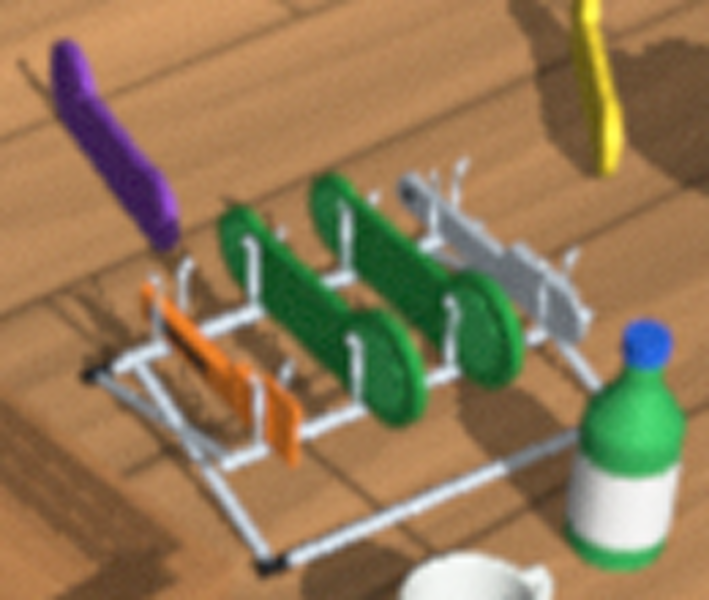

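View pics/dr1.png

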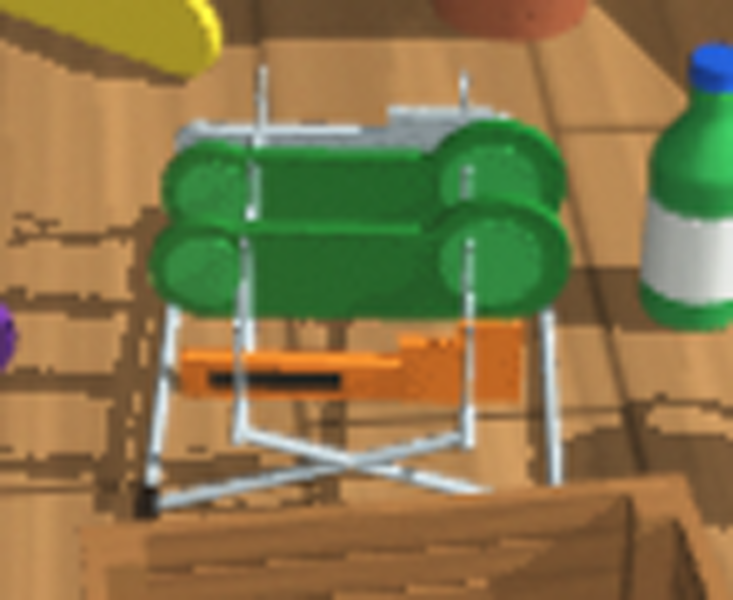

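View pics/sc1.png

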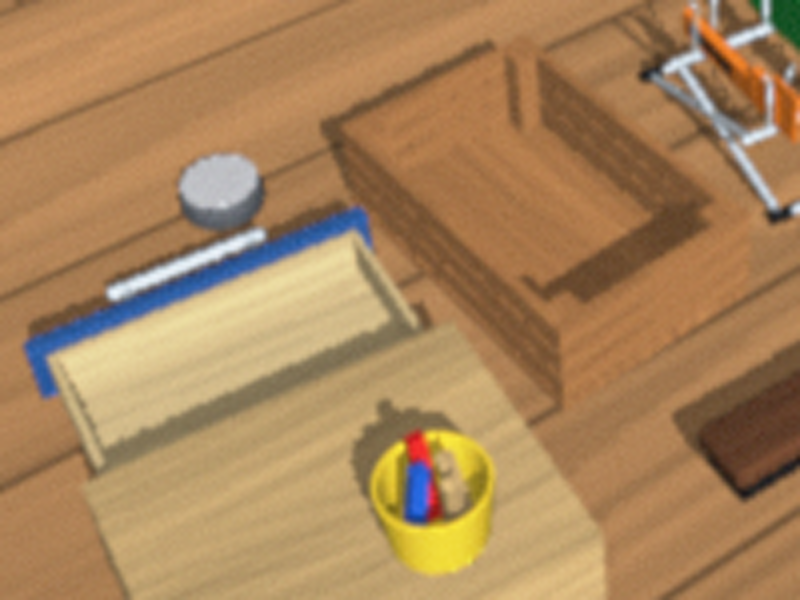

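View pics/dc1.png

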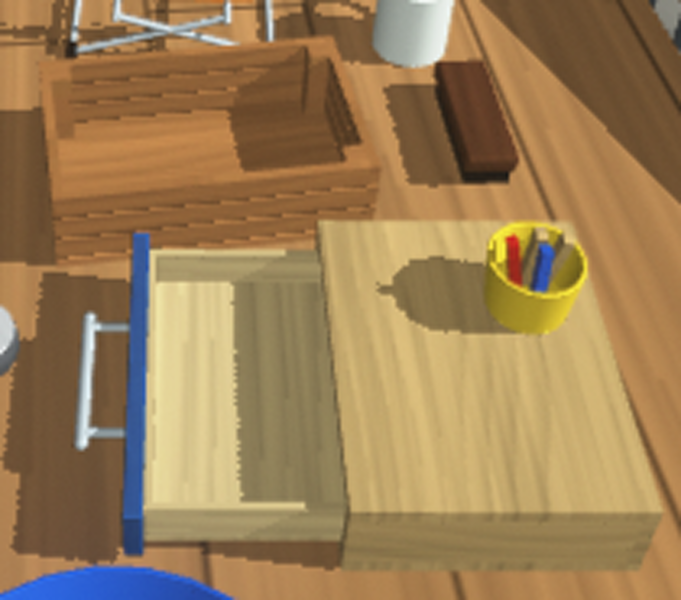

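```bash
cat > fit.py <<'E'
import pickle
from h import *
from scipy.optimize import least_squares
out,S,D,ms,md=pickle.load(open("d0.pkl","rb"))
sr=lambda x,y:(225+x/5.4545-.4,130+y/5.4545-.4)
dr=lambda x,y:(190+x/6.667-.4,125+y/6.667-.4)
sc=lambda x,y:(80+x/4-.4,180+y/4-.4)
dc=lambda x,y:(190+x/3.243-.35,185+y/3.243-.35)
def fit(C,x0):
    def res(p):
        c,s=np.cos(p[2]),np.sin(p[2]);r=[]
        for m,P,uv in C:
            X=[p[0]+c*P[0]-s*P[1],p[1]+s*P[0]+c*P[1],P[2]]
            r+=list(proj(m,X)[0]-uv)
        return np.array(r)
    q=least_squares(res,x0,loss="soft_l1");print(np.round(q.x,4),np.round(res(q.x),1).tolist());return q.x
h=.09
crate=fit([(md,(-.15,.095,h),dc(42,62)),(md,(.15,.095,h),dc(330,38)),(md,(.15,-.095,h),dc(380,168)),(md,(-.15,-.095,h),dc(52,200)),
 (ms,(-.15,-.095,h),sc(325,127)),(ms,(-.15,.095,h),sc(515,38)),(ms,(.15,.095,h),sc(748,222)),(ms,(.15,-.095,h),sc(562,330))],[.5,0,0])
cab=fit([(md,(0,.14,.08),dc(318,220)),(md,(0,-.14,.08),dc(345,515)),(md,(.225,-.14,.08),dc(660,513)),(ms,(0,.14,.08),sc(450,325)),(ms,(0,-.14,.08),sc(88,483)),(ms,(.225,.14,.08),sc(600,535))],[.6,-.3,0])
rack=fit([(ms,(-.11,-.145,.0),sr(97,375)),(ms,(.11,-.145,.0),sr(270,565)),(md,(-.11,-.145,.0),dr(147,500)),(ms,(-.06,-.14,.06),sr(125,362)),(ms,(.06,-.14,.06),sr(228,463)),(md,(-.06,-.14,.06),dr(240,437)),(md,(.06,-.14,.06),dr(468,440))],[.5,.3,0])
print("feet",[onz(ms,sr(97,375),0),onz(ms,sr(270,565),0),onz(md,dr(147,500),0)])
for n,a,b in(("railend-",sr(125,362),dr(240,437)),("railend+",sr(228,463),dr(468,440)),
 ("scrtiptop",sr(300,408),dr(522,325)),("scrtipbot",sr(293,462),dr(522,400)),("screndtop",sr(147,287),dr(183,352)),
 ("panel+ out",sc(365,210),dc(135,235)),("pan- out",sc(28,350),dc(127,548)),
 ("horn end top",sr(408,178),dr(185,130)),("horn tip top",sr(588,318),dr(505,108))):
    X=tri([ms,md],[a,b]);print(n,np.round(X,4),np.round([proj(ms,X)[0]-a,proj(md,X)[0]-b],1).tolist())
c,s=np.cos(cab[2]),np.sin(cab[2])
for m,uv in((md,dc(143,390)),(md,dc(152,390)),(ms,sc(196,282)),(ms,sc(207,296))):
    X=onz(m,uv,.068);d=X[:2]-cab[:2];print("panel in cab", c*d[0]+s*d[1],-s*d[0]+c*d[1])
print(np.round(proj(ms,[rack[0],rack[1],.06]),1))
E
python3 fit.py
```

```text
[ 0.5175 -0.0799  0.0656] [-1.5, 0.5, 0.2, -0.4, 0.3, -0.2, -0.1, 0.7, 2.9, 0.7, 1.3, -0.4, -0.1, -1.7, -1.3, 1.2]
[ 0.5933 -0.3546 -0.0938] [-0.3, 0.0, 0.4, -1.2, -0.1, 0.3, 0.4, -1.0, -2.1, 0.3, 0.1, 0.4]
[ 0.5217  0.2504 -0.1238] [-0.8, 1.8, -1.3, 2.7, 0.1, 2.5, 1.8, -1.2, 0.4, -0.5, -0.2, -1.6, -0.2, -1.0]
feet [array([0.38777721, 0.12877656, 0.        ]), array([0.60535002, 0.10503589, 0.        ]), array([0.39459794, 0.13440615, 0.        ])]
railend- [0.4452 0.1107 0.059 ] [[0.0, -0.1], [0.0, 0.1]]
railend+ [0.5641 0.1022 0.0579] [[-0.1, 0.2], [-0.1, -0.2]]
scrtiptop [0.5946 0.1331 0.1084] [[-0.0, 0.2], [-0.1, -0.2]]
scrtipbot [0.5953 0.1284 0.0646] [[-0.2, 0.7], [-0.2, -0.6]]
screndtop [0.4177 0.1499 0.0866] [[0.0, -0.2], [0.1, 0.2]]
panel+ out [ 0.4459 -0.2019  0.0617] [[-0.1, 0.3], [-0.1, -0.3]]
pan- out [ 0.4198 -0.4812  0.0498] [[-1.7, 2.8], [-1.6, -3.9]]
horn end top [0.4259 0.3765 0.0829] [[0.0, -0.1], [0.0, 0.1]]
horn tip top [0.618  0.3636 0.0911] [[0.4, -1.7], [0.6, 1.5]]
panel in cab -0.14865394668433018 -0.03040790012508731
panel in cab -0.14158698120354815 -0.03033123533849938
panel in cab -0.15141609271183593 -0.006183468552299594
panel in cab -0.13281278876735042 -0.004067667230854579
[[290.9 191.5]]
```

```bash
cat > plan.py <<'E'
import sys
from bench import env
from h import *
def st():
    s=env.get_state();R=s["ee_rot"];yaw=np.arctan2(R[1,0],R[0,0]);return s,R,yaw
def show():
    s,R,yaw=st();tilt=np.degrees(np.arccos(-R[2,2]))
    print("t%.2f"%s["time"],"pos",np.round(s["tool_pos"],4),"yaw%.4f"%yaw,"tilt%.2f"%tilt,"q",np.round(s["q"],2),"F",np.round(s["contact_force"],1),"w%.4f"%s["grip_width"])
def plan(p,yaw_t,nmin=1,vmax=.98,final=True):
    """level-tool move to p,yaw; shares shift equally in world, turn equally."""
    s,R,yaw=st();d=np.array(p)-s["tool_pos"];dy=(yaw_t-yaw+np.pi)%(2*np.pi)-np.pi
    n=max(nmin,int(np.ceil(np.linalg.norm(d)/.04/vmax)),int(np.ceil(abs(dy)/np.radians(6)/vmax)))
    y=yaw
    print(n,"rows, az each %.3f"%(-np.degrees(dy)/6/n))
    for i in range(n):
        c,sn=np.cos(y),np.sin(y);l=d/n/.04
        print({"x":round(float(c*l[0]+sn*l[1]),2),"y":round(float(sn*l[0]-c*l[1]),2),"z":round(float(-l[2]),2),"az":round(float(-np.degrees(dy)/6/n),2)})
        y+=dy/n
if __name__=="__main__":
    show()
    a=[eval(v) for v in sys.argv[1:]]
    if a: plan(a[:3],a[3],int(a[4]) if len(a)>4 else 1)
E
python3 - <<'E'
from bench import env
from h import *
m=env.camera_model("wrist");s=env.get_state()
R=cv2.Rodrigues(m["rvec"])[0];o=-R.T@m["tvec"]
print("cam in tool",s["ee_rot"].T@(o-s["tool_pos"]),"\n",s["ee_rot"].T@R.T)
E
python3 plan.py .53 .25 .26 "np.pi-.1"
```

```text
cam in tool [ 0.06790711 -0.00062937 -0.14304183] 
 [[-1.38414996e-04 -9.62715833e-01 -2.70514705e-01]
 [ 9.99999382e-01  1.65047702e-04 -1.09904911e-03]
 [ 1.10271981e-03 -2.70514690e-01  9.62715216e-01]]
t1.35 pos [0.1438 0.5568 0.2313] yaw2.8888 tilt0.00 q [1.21 0.38 0.08 1.27 0.   1.46] F [-0.1  0.3  0.4] w0.0853
13 rows, az each -0.112
{'x': -0.87, 'y': -0.39, 'z': -0.06, 'az': -0.11}
{'x': -0.86, 'y': -0.4, 'z': -0.06, 'az': -0.11}
{'x': -0.86, 'y': -0.41, 'z': -0.06, 'az': -0.11}
{'x': -0.85, 'y': -0.42, 'z': -0.06, 'az': -0.11}
{'x': -0.85, 'y': -0.43, 'z': -0.06, 'az': -0.11}
{'x': -0.84, 'y': -0.44, 'z': -0.06, 'az': -0.11}
{'x': -0.84, 'y': -0.45, 'z': -0.06, 'az': -0.11}
{'x': -0.83, 'y': -0.46, 'z': -0.06, 'az': -0.11}
{'x': -0.83, 'y': -0.47, 'z': -0.06, 'az': -0.11}
{'x': -0.82, 'y': -0.47, 'z': -0.06, 'az': -0.11}
{'x': -0.82, 'y': -0.48, 'z': -0.06, 'az': -0.11}
{'x': -0.81, 'y': -0.49, 'z': -0.06, 'az': -0.11}
{'x': -0.8, 'y': -0.5, 'z': -0.06, 'az': -0.11}
```

servo_tool --steps '[{"x":-0.87,"y":-0.39,"z":-0.06,"az":-0.11},{"x":-0.86,"y":-0.4,"z":-0.06,"az":-0.11},{"x":-0.86,"y":-0.41,"z":-0.06,"az":-0.11},{"x":-0.85,"y":-0.42,"z":-0.06,"az":-0.11},{"x":-0.85,"y":-0.43,"z":-0.06,"az":-0.11}]' --squeeze 40

```text
schema error: expected keys ax, ay, az, x, y, z, fingers
```

servo_tool --steps '[{"x":-0.84,"y":-0.44,"z":-0.06,"az":-0.11},{"x":-0.84,"y":-0.45,"z":-0.06,"az":-0.11},{"x":-0.83,"y":-0.46,"z":-0.06,"az":-0.11},{"x":-0.83,"y":-0.47,"z":-0.06,"az":-0.11},{"x":-0.82,"y":-0.47,"z":-0.06,"az":-0.11}]'

```text
schema error: expected keys ax, ay, az, x, y, z, fingers
```

servo_tool --steps '[{"x":-0.82,"y":-0.48,"z":-0.06,"az":-0.11},{"x":-0.8,"y":-0.5,"z":-0.06,"az":-0.11},{"x":-0.8,"y":-0.5,"z":-0.06,"az":-0.11},{"x":0}]'

```text
schema error: expected keys ax, ay, az, x, y, z, fingers
```

```bash
python3 - <<'E'
from plan import *
import pickle
show()
m=env.camera_model("wrist");I=env.grab_frame("wrist");cv2.imwrite("pics/w1.png",I)
pickle.dump((m,I),open("w1.pkl","wb"))
cv2.imwrite("pics/w1b.png",cv2.resize(I,None,fx=1.5,fy=1.5,interpolation=cv2.INTER_CUBIC))
E
```

```text
t1.35 pos [0.1438 0.5568 0.2313] yaw2.8888 tilt0.00 q [1.21 0.38 0.08 1.27 0.   1.46] F [-0.1  0.3  0.4] w0.0853
```

View pics/w1b.png

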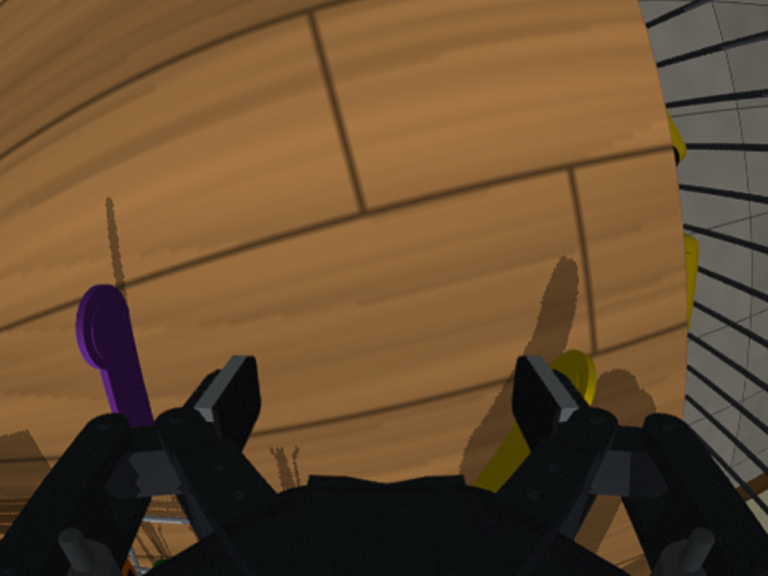

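servo_tool --steps '[{"ax":0,"ay":0,"az":-0.11,"x":-0.87,"y":-0.39,"z":-0.06,"fingers":0},{"ax":0,"ay":0,"az":-0.11,"x":-0.86,"y":-0.4,"z":-0.06,"fingers":0},{"ax":0,"ay":0,"az":-0.11,"x":-0.86,"y":-0.41,"z":-0.06,"fingers":0},{"ax":0,"ay":0,"az":-0.11,"x":-0.85,"y":-0.42,"z":-0.06,"fingers":0},{"ax":0,"ay":0,"az":-0.11,"x":-0.85,"y":-0.43,"z":-0.06,"fingers":0}]' --squeeze 40

```text
time: 1.82
tool_pos: [0.2933, 0.4367, 0.2436]
ee_rot: [[-0.981, 0.193, 0.0], [0.193, 0.981, 0.0], [-0.0, 0.0, -1.0]]
contact_force: [0.6, 0.6, -1.0]
grip_width: 0.0857
```

servo_tool --steps '[{"ax":0,"ay":0,"az":-0.11,"x":-0.84,"y":-0.44,"z":-0.06,"fingers":0},{"ax":0,"ay":0,"az":-0.11,"x":-0.84,"y":-0.45,"z":-0.06,"fingers":0},{"ax":0,"ay":0,"az":-0.11,"x":-0.83,"y":-0.46,"z":-0.06,"fingers":0},{"ax":0,"ay":0,"az":-0.11,"x":-0.83,"y":-0.47,"z":-0.06,"fingers":0},{"ax":0,"ay":0,"az":-0.11,"x":-0.82,"y":-0.47,"z":-0.06,"fingers":0}]'

```text
time: 2.23
tool_pos: [0.4418, 0.3176, 0.2557]
ee_rot: [[-0.991, 0.137, 0.0], [0.137, 0.991, 0.0], [-0.0, 0.0, -1.0]]
contact_force: [1.2, 1.1, 0.5]
grip_width: 0.0852
```

servo_tool --steps '[{"ax":0,"ay":0,"az":-0.11,"x":-0.82,"y":-0.48,"z":-0.06,"fingers":0},{"ax":0,"ay":0,"az":-0.11,"x":-0.8,"y":-0.5,"z":-0.06,"fingers":0},{"ax":0,"ay":0,"az":-0.11,"x":-0.8,"y":-0.5,"z":-0.06,"fingers":0},{"ax":0,"ay":0,"az":0,"x":0,"y":0,"z":0,"fingers":0}]'

```text
time: 2.57
tool_pos: [0.5342, 0.2437, 0.2623]
ee_rot: [[-0.994, 0.109, 0.003], [0.109, 0.994, -0.002], [-0.003, -0.002, -1.0]]
contact_force: [0.5, 0.4, 0.4]
grip_width: 0.0857
```

```bash
python3 - <<'E'
from plan import *
import pickle
show()
m=env.camera_model("wrist");I=env.grab_frame("wrist")
pickle.dump((m,I),open("w1.pkl","wb"))
cv2.imwrite("pics/w2.png",cv2.resize(I,None,fx=1.5,fy=1.5,interpolation=cv2.INTER_CUBIC))
E
```

```text
t2.57 pos [0.5342 0.2437 0.2623] yaw3.0320 tilt0.21 q [ 0.32  0.4   0.19  1.36 -0.    0.43] F [0.5 0.4 0.4] w0.0857
```

View pics/w2.png

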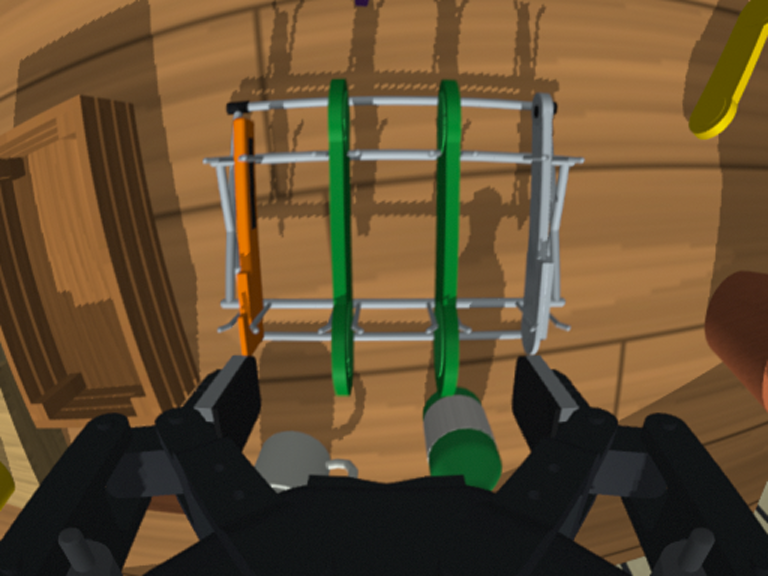

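```bash
cat > wr.py <<'E'
from h import *
def fray(m,uv):
    k=m["mtx"];R=cv2.Rodrigues(m["rvec"])[0];v=np.array([uv[0]-k[0,2],uv[1]-k[1,2]]);r=np.linalg.norm(v);th=r/k[0,0]
    d=np.r_[np.sin(th)*v/max(r,1e-9),np.cos(th)];return -R.T@m["tvec"],R.T@d
def fonz(m,uv,z):
    o,d=fray(m,uv);return (o+d*(z-o[2])/d[2])[:2]
E
python3 - <<'E'
import pickle
from wr import *
m,I=pickle.load(open("w1.pkl","rb"))
f=lambda x,y,z:np.round(fonz(m,((x+.5)/1.5-.5,(y+.5)/1.5-.5),z),4)
print("rail-",f(205,160,.057),f(582,160,.057))
print("rail+",f(218,302,.057),f(565,302,.057))
for n,a,b in(("scr",(238,118,.088),(250,350,.105)),("g1",(338,80,.1),(342,392,.11)),("g2",(449,80,.1),(447,395,.11)),("horn",(543,95,.088),(532,352,.095)),
  ("g1mid",(340,150,.118),(340,260,.118)),("g2mid",(449,150,.118),(447,260,.118)),("scrmid",(241,140,.088),(248,260,.088)),("hornmid",(543,140,.088),(541,250,.088))):
    A,B=f(*a),f(*b);print(n,A,B,"mid",(A+B)/2,"len %.3f"%np.linalg.norm(B-A),"yaw %.3f"%np.arctan2(*(B-A)[::-1]))
print("mug?",f(290,460,.05),"bottle",f(462,430,.1))
E
```

```text
rail- [0.4409 0.1044] [0.4736 0.4108]
rail+ [0.5613 0.0937] [0.594  0.3917]
scr [0.417  0.1475] [0.5884 0.1326] mid [0.5027  0.14005] len 0.172 yaw -0.087
g1 [0.404  0.2242] [0.6271 0.1988] mid [0.51555 0.2115 ] len 0.225 yaw -0.113
g2 [0.4118 0.2988] [0.6386 0.2776] mid [0.5252 0.2882] len 0.228 yaw -0.093
horn [0.4234 0.3693] [0.6185 0.349 ] mid [0.52095 0.35915] len 0.196 yaw -0.104
g1mid [0.4534 0.222 ] [0.5249 0.2129] mid [0.48915 0.21745] len 0.072 yaw -0.127
g2mid [0.4608 0.291 ] [0.5326 0.2833] mid [0.4967  0.28715] len 0.072 yaw -0.107
scrmid [0.4336 0.1478] [0.5228 0.1393] mid [0.4782  0.14355] len 0.090 yaw -0.095
hornmid [0.457  0.3658] [0.539  0.3593] mid [0.498   0.36255] len 0.082 yaw -0.079
mug? [0.7348 0.1232] bottle [0.6798 0.2892]
```

```bash
python3 plan.py .519 .2125 .24 "np.pi-.106"; python3 plan.py .519 .2125 .084 "np.pi-.106"
```

```text
t2.62 pos [0.5317 0.2458 0.2622] yaw3.0334 tilt0.05 q [ 0.32  0.4   0.19  1.36 -0.    0.43] F [ 0.3 -0.3  0.2] w0.0853
2 rows, az each -0.010
{'x': 0.11, 'y': -0.43, 'z': 0.28, 'az': -0.01}
{'x': 0.11, 'y': -0.43, 'z': 0.28, 'az': -0.01}
t2.62 pos [0.5317 0.2458 0.2622] yaw3.0334 tilt0.05 q [ 0.32  0.4   0.19  1.36 -0.    0.43] F [ 0.3 -0.3  0.2] w0.0853
5 rows, az each -0.004
{'x': 0.05, 'y': -0.17, 'z': 0.89, 'az': -0.0}
{'x': 0.05, 'y': -0.17, 'z': 0.89, 'az': -0.0}
{'x': 0.05, 'y': -0.17, 'z': 0.89, 'az': -0.0}
{'x': 0.05, 'y': -0.17, 'z': 0.89, 'az': -0.0}
{'x': 0.05, 'y': -0.17, 'z': 0.89, 'az': -0.0}
```

servo_tool --steps '[{"ax":0,"ay":0,"az":-0.02,"x":0.11,"y":-0.43,"z":0.28,"fingers":90},{"ax":0,"ay":0,"az":0,"x":0.11,"y":-0.43,"z":0.28,"fingers":90},{"ax":0,"ay":0,"az":0,"x":0,"y":0,"z":0.5,"fingers":90},{"ax":0,"ay":0,"az":0,"x":0,"y":0,"z":0,"fingers":90}]'

```text
time: 2.95
tool_pos: [0.5137, 0.2144, 0.2169]
ee_rot: [[-0.995, 0.101, -0.006], [0.101, 0.995, -0.001], [0.006, -0.002, -1.0]]
contact_force: [-1.1, -0.6, -1.3]
grip_width: 0.0555
```

```bash
python3 - <<'E'
from plan import *
show();plan([.519,.2125,.084],np.pi-.106)
m=env.camera_model("wrist");I=env.grab_frame("wrist")
for P in ([.4334,.148,.088],[.4,.225,.1]):print(fproj(m,P))
cv2.imwrite("pics/w3.png",cv2.resize(I,None,fx=1.5,fy=1.5,interpolation=cv2.INTER_CUBIC))
E
```

```text
t2.95 pos [0.5137 0.2144 0.2169] yaw3.0406 tilt0.35 q [0.28 0.35 0.   1.23 0.   0.38] F [-1.1 -0.6 -1.3] w0.0555
4 rows, az each 0.012
{'x': -0.03, 'y': -0.01, 'z': 0.83, 'az': 0.01}
{'x': -0.03, 'y': -0.01, 'z': 0.83, 'az': 0.01}
{'x': -0.03, 'y': -0.01, 'z': 0.83, 'az': 0.01}
{'x': -0.03, 'y': -0.01, 'z': 0.83, 'az': 0.01}
[[178.36017478 107.48971648]]
[[257.48128156  58.93442058]]
```

View pics/w3.png

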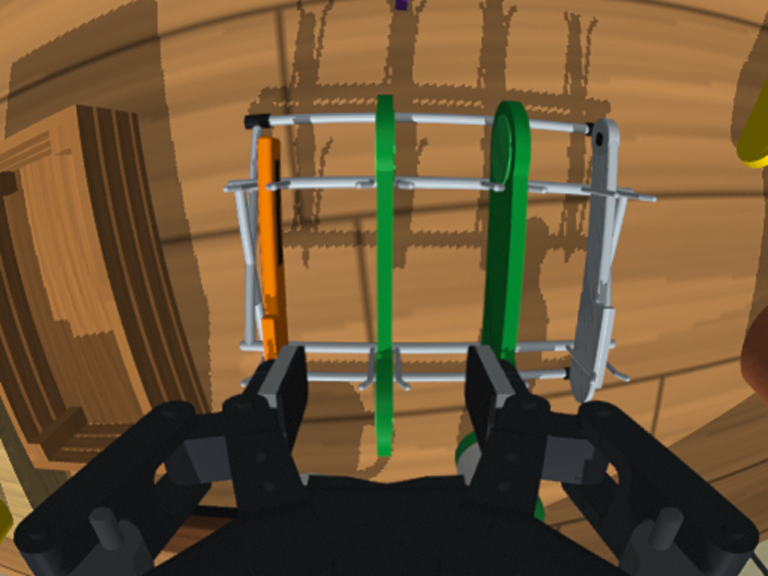

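servo_tool --steps '[{"ax":0,"ay":0,"az":0,"x":-0.03,"y":0,"z":0.83,"fingers":90},{"ax":0,"ay":0,"az":0,"x":-0.03,"y":0,"z":0.83,"fingers":90},{"ax":0,"ay":0,"az":0,"x":-0.03,"y":0,"z":0.83,"fingers":90},{"ax":0,"ay":0,"az":0,"x":-0.03,"y":0,"z":0.83,"fingers":90},{"ax":0,"ay":0,"az":0,"x":0,"y":0,"z":0,"fingers":90}]' --squeeze 60

```text
time: 3.42
tool_pos: [0.5171, 0.2141, 0.0821]
ee_rot: [[-0.995, 0.099, -0.01], [0.099, 0.995, -0.002], [0.009, -0.003, -1.0]]
contact_force: [-1.8, -0.5, -1.3]
grip_width: 0.0551
```

servo_tool --steps '[{"ax":0,"ay":0,"az":0,"x":0,"y":0,"z":0,"fingers":255},{"ax":0,"ay":0,"az":0,"x":0,"y":0,"z":0,"fingers":255},{"ax":0,"ay":0,"az":0,"x":0,"y":0,"z":0,"fingers":255},{"ax":0,"ay":0,"az":0,"x":0,"y":0,"z":0,"fingers":255},{"ax":0,"ay":0,"az":0,"x":0,"y":0,"z":0,"fingers":255}]' --squeeze 60

```text
time: 3.83
tool_pos: [0.5238, 0.2146, 0.0901]
ee_rot: [[-0.995, 0.101, 0.005], [0.101, 0.995, 0.001], [-0.005, 0.001, -1.0]]
contact_force: [-1.0, -1.3, 8.6]
grip_width: 0.0076
```

servo_tool --steps '[{"ax":0,"ay":0,"az":0,"x":0,"y":0,"z":-0.5,"fingers":255},{"ax":0,"ay":0,"az":0,"x":0,"y":0,"z":-0.7,"fingers":255},{"ax":0,"ay":0,"az":0,"x":0,"y":0,"z":-0.7,"fingers":255},{"ax":0,"ay":0,"az":0,"x":0,"y":0,"z":-0.7,"fingers":255},{"ax":0,"ay":0,"az":0,"x":0,"y":0,"z":0,"fingers":255}]'

```text
time: 4.25
tool_pos: [0.5253, 0.2155, 0.1984]
ee_rot: [[-0.995, 0.101, 0.011], [0.101, 0.995, 0.004], [-0.01, 0.005, -1.0]]
contact_force: [0.4, 0.7, 0.1]
grip_width: 0.008
```

```bash
python3 - <<'E'
from plan import *
show()
c=np.array([.5175,-.0799]);a=.066
t=c+np.array([np.cos(a)*.004-np.sin(a)*-.042,np.sin(a)*.004+np.cos(a)*-.042]);print(t)
plan([t[0],t[1],.19],-np.pi+a)
I=env.grab_frame("wrist")
cv2.imwrite("pics/w4.png",I)
E
```

```text
t4.25 pos [0.5253 0.2155 0.1984] yaw3.0407 tilt0.66 q [ 0.28  0.36 -0.03  1.17  0.    0.38] F [0.4 0.7 0.1] w0.0080
[ 0.52426128 -0.12154475]
9 rows, az each -0.177
{'x': -0.09, 'y': -0.93, 'z': 0.02, 'az': -0.18}
{'x': -0.07, 'y': -0.93, 'z': 0.02, 'az': -0.18}
{'x': -0.06, 'y': -0.93, 'z': 0.02, 'az': -0.18}
{'x': -0.04, 'y': -0.94, 'z': 0.02, 'az': -0.18}
{'x': -0.02, 'y': -0.94, 'z': 0.02, 'az': -0.18}
{'x': -0.0, 'y': -0.94, 'z': 0.02, 'az': -0.18}
{'x': 0.01, 'y': -0.94, 'z': 0.02, 'az': -0.18}
{'x': 0.03, 'y': -0.94, 'z': 0.02, 'az': -0.18}
{'x': 0.05, 'y': -0.94, 'z': 0.02, 'az': -0.18}
```

View pics/w4.png

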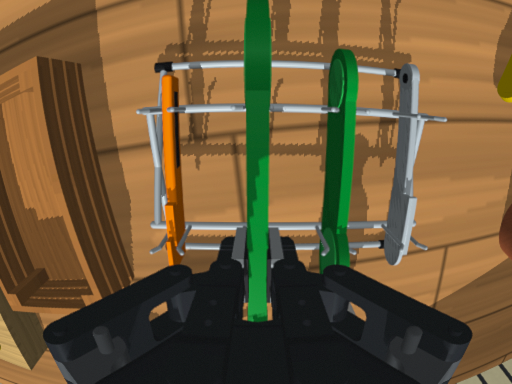

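servo_tool --steps '[{"ax":0,"ay":0,"az":-0.18,"x":-0.09,"y":-0.93,"z":0,"fingers":255},{"ax":0,"ay":0,"az":-0.18,"x":-0.07,"y":-0.93,"z":0,"fingers":255},{"ax":0,"ay":0,"az":-0.18,"x":-0.06,"y":-0.93,"z":0,"fingers":255},{"ax":0,"ay":0,"az":-0.18,"x":-0.04,"y":-0.94,"z":0,"fingers":255},{"ax":0,"ay":0,"az":-0.18,"x":-0.02,"y":-0.94,"z":0,"fingers":255}]'

```text
time: 4.72
tool_pos: [0.5201, 0.0257, 0.1905]
ee_rot: [[-1.0, 0.005, -0.001], [0.005, 1.0, 0.0], [0.001, 0.0, -1.0]]
contact_force: [-0.0, -0.3, -0.9]
grip_width: 0.0079
```

servo_tool --steps '[{"ax":0,"ay":0,"az":-0.18,"x":0,"y":-0.94,"z":0,"fingers":255},{"ax":0,"ay":0,"az":-0.18,"x":0.01,"y":-0.94,"z":0,"fingers":255},{"ax":0,"ay":0,"az":-0.18,"x":0.03,"y":-0.94,"z":0,"fingers":255},{"ax":0,"ay":0,"az":-0.18,"x":0.05,"y":-0.94,"z":0,"fingers":255},{"ax":0,"ay":0,"az":0,"x":0,"y":0,"z":0,"fingers":255}]'

```text
time: 5.13
tool_pos: [0.5203, -0.1296, 0.1905]
ee_rot: [[-0.998, -0.062, -0.0], [-0.062, 0.998, -0.003], [0.001, -0.003, -1.0]]
contact_force: [0.1, 0.3, -0.8]
grip_width: 0.008
```

```bash
python3 - <<'E'
from plan import *
import pickle
show()
plan([.5243,-.1215,.05],-np.pi+.066)
m=env.camera_model("wrist");I=env.grab_frame("wrist")
c=np.array([.5175,-.0799]);a=.066
J=cv2.resize(I,None,fx=1.5,fy=1.5,interpolation=cv2.INTER_CUBIC)
for X,Y,z in((.15,.095,.09),(.14,.085,.09)):
    k=[]
    for sx,sy in((1,1),(1,-1),(-1,-1),(-1,1)):
        for_=None;k.append([c[0]+np.cos(a)*sx*X-np.sin(a)*sy*Y,c[1]+np.sin(a)*sx*X+np.cos(a)*sy*Y,z])
    k=np.array(k);k=np.vstack([np.linspace(k[i],k[(i+1)%4],20) for i in range(4)])
    cv2.polylines(J,[np.int32(fproj(m,k)*1.5)],True,(255,0,255),1)
cv2.imwrite("pics/w5.png",J)
S=env.grab_frame("scene");cv2.imwrite("pics/s5.png",cv2.resize(S[130:330,80:350],None,fx=2.9,fy=2.9))
E
```

```text
t5.13 pos [ 0.5203 -0.1296  0.1905] yaw-3.0798 tilt0.18 q [-0.36  0.31 -0.12  1.14 -0.   -0.42] F [ 0.1  0.3 -0.8] w0.0080
4 rows, az each -0.010
{'x': -0.03, 'y': 0.05, 'z': 0.88, 'az': -0.01}
{'x': -0.03, 'y': 0.05, 'z': 0.88, 'az': -0.01}
{'x': -0.03, 'y': 0.05, 'z': 0.88, 'az': -0.01}
{'x': -0.03, 'y': 0.05, 'z': 0.88, 'az': -0.01}
```

View pics/w5.png

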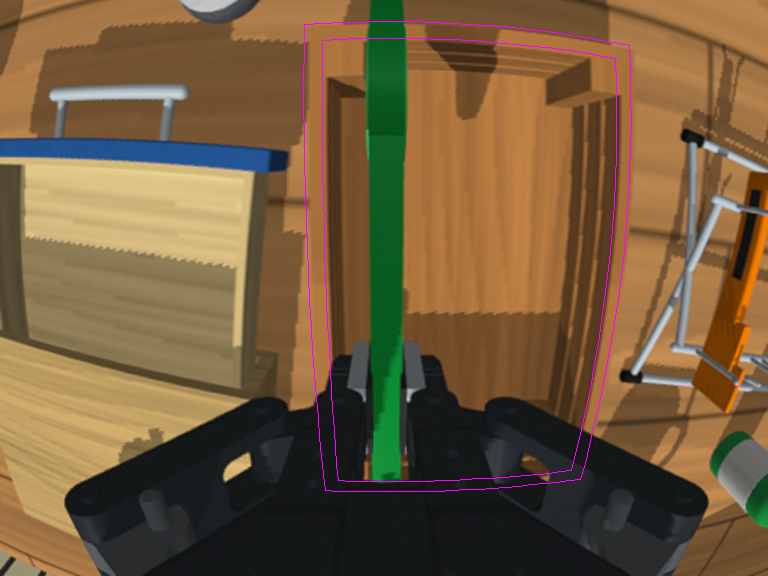

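View pics/s5.png

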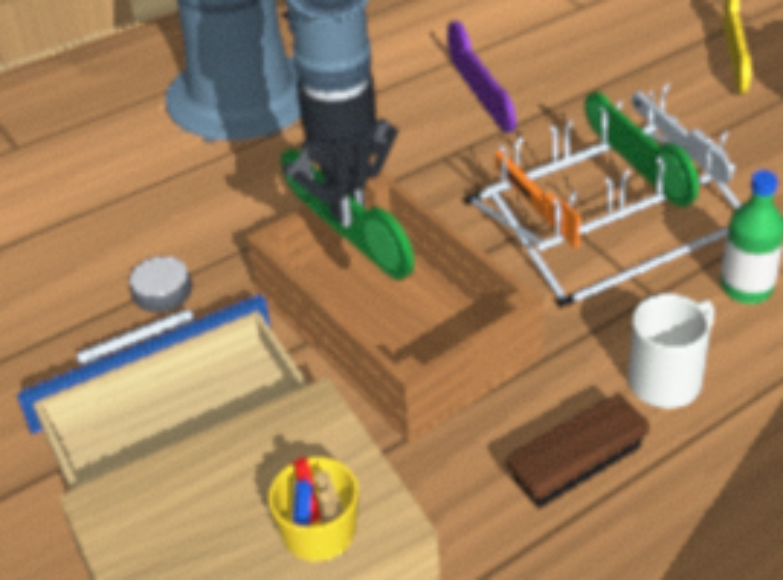

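servo_tool --steps '[{"ax":0,"ay":0,"az":0,"x":-0.1,"y":0.2,"z":0.8,"fingers":255},{"ax":0,"ay":0,"az":0,"x":0,"y":0,"z":0.9,"fingers":255},{"ax":0,"ay":0,"az":0,"x":0,"y":0,"z":0.9,"fingers":255},{"ax":0,"ay":0,"az":0,"x":0,"y":0,"z":0.9,"fingers":255},{"ax":0,"ay":0,"az":0,"x":0,"y":0,"z":0.1,"fingers":255}]'

```text
time: 5.65
tool_pos: [0.5188, -0.1114, 0.0412]
ee_rot: [[-0.997, -0.071, -0.011], [-0.071, 0.997, 0.005], [0.01, 0.005, -1.0]]
contact_force: [-0.7, 0.3, 0.8]
grip_width: 0.0079
```

servo_tool --steps '[{"ax":0,"ay":0,"az":0,"x":0,"y":0,"z":0,"fingers":255},{"ax":0,"ay":0,"az":0,"x":0,"y":0,"z":0,"fingers":150},{"ax":0,"ay":0,"az":0,"x":0,"y":0,"z":0,"fingers":150},{"ax":0,"ay":0,"az":0,"x":0,"y":0,"z":0,"fingers":150}]'

```text
time: 5.98
tool_pos: [0.5265, -0.1156, 0.0499]
ee_rot: [[-0.998, -0.069, 0.005], [-0.069, 0.998, -0.001], [-0.005, -0.002, -1.0]]
contact_force: [0.2, -0.0, 0.7]
grip_width: 0.0351
```

servo_tool --steps '[{"ax":0,"ay":0,"az":0,"x":0,"y":0,"z":-0.4,"fingers":150},{"ax":0,"ay":0,"az":0,"x":0,"y":0,"z":-0.9,"fingers":150},{"ax":0,"ay":0,"az":0,"x":0,"y":0,"z":-0.9,"fingers":150},{"ax":0,"ay":0,"az":0,"x":0,"y":0,"z":-0.9,"fingers":110},{"ax":0,"ay":0,"az":0,"x":0,"y":0,"z":-0.9,"fingers":90}]'

```text
time: 6.4
tool_pos: [0.5245, -0.1152, 0.2111]
ee_rot: [[-0.998, -0.069, 0.003], [-0.069, 0.998, -0.001], [-0.003, -0.001, -1.0]]
contact_force: [0.3, -0.6, -0.4]
grip_width: 0.055
```

```bash
python3 - <<'E'
from plan import *
show()
plan([.528,.2875,.225],np.pi-.106)
I=env.grab_frame("wrist");cv2.imwrite("pics/w6.png",I)
E
```

```text
t6.40 pos [ 0.5245 -0.1152  0.2111] yaw-3.0730 tilt0.19 q [-0.33  0.3  -0.08  1.19  0.   -0.4 ] F [ 0.3 -0.6 -0.4] w0.0550
11 rows, az each 0.152
{'x': -0.07, 'y': 0.91, 'z': -0.03, 'az': 0.15}
{'x': -0.06, 'y': 0.91, 'z': -0.03, 'az': 0.15}
{'x': -0.04, 'y': 0.91, 'z': -0.03, 'az': 0.15}
{'x': -0.03, 'y': 0.91, 'z': -0.03, 'az': 0.15}
{'x': -0.01, 'y': 0.92, 'z': -0.03, 'az': 0.15}
{'x': 0.0, 'y': 0.92, 'z': -0.03, 'az': 0.15}
{'x': 0.02, 'y': 0.92, 'z': -0.03, 'az': 0.15}
{'x': 0.03, 'y': 0.91, 'z': -0.03, 'az': 0.15}
{'x': 0.05, 'y': 0.91, 'z': -0.03, 'az': 0.15}
{'x': 0.06, 'y': 0.91, 'z': -0.03, 'az': 0.15}
{'x': 0.07, 'y': 0.91, 'z': -0.03, 'az': 0.15}
```

View pics/w6.png

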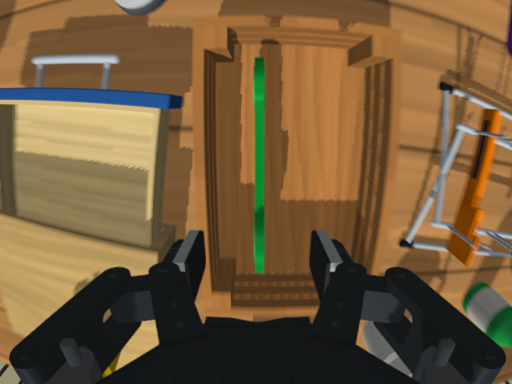

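servo_tool --steps '[{"ax":0,"ay":0,"az":0.15,"x":-0.07,"y":0.91,"z":0,"fingers":90},{"ax":0,"ay":0,"az":0.15,"x":-0.06,"y":0.91,"z":0,"fingers":90},{"ax":0,"ay":0,"az":0.15,"x":-0.04,"y":0.91,"z":0,"fingers":90},{"ax":0,"ay":0,"az":0.15,"x":-0.03,"y":0.91,"z":0,"fingers":90},{"ax":0,"ay":0,"az":0.15,"x":-0.01,"y":0.91,"z":0,"fingers":90}]'

```text
time: 6.87
tool_pos: [0.5264, 0.0687, 0.2092]
ee_rot: [[-1.0, 0.011, 0.004], [0.011, 1.0, 0.0], [-0.004, 0.0, -1.0]]
contact_force: [0.9, -0.2, -0.3]
grip_width: 0.055
```

servo_tool --steps '[{"ax":0,"ay":0,"az":0.15,"x":0,"y":0.91,"z":0,"fingers":90},{"ax":0,"ay":0,"az":0.15,"x":0.02,"y":0.91,"z":0,"fingers":90},{"ax":0,"ay":0,"az":0.15,"x":0.03,"y":0.91,"z":0,"fingers":90},{"ax":0,"ay":0,"az":0.15,"x":0.05,"y":0.91,"z":0,"fingers":90},{"ax":0,"ay":0,"az":0.15,"x":0.06,"y":0.91,"z":0,"fingers":90}]'

```text
time: 7.28
tool_pos: [0.5273, 0.2514, 0.2092]
ee_rot: [[-0.996, 0.089, 0.003], [0.089, 0.996, 0.001], [-0.003, 0.001, -1.0]]
contact_force: [0.6, 0.3, 0.2]
grip_width: 0.0552
```

servo_tool --steps '[{"ax":0,"ay":0,"az":0.15,"x":0.07,"y":0.91,"z":0,"fingers":90},{"ax":0,"ay":0,"az":0,"x":0,"y":0,"z":0,"fingers":90}]'

```text
time: 7.45
tool_pos: [0.5273, 0.2922, 0.2088]
ee_rot: [[-0.995, 0.098, 0.003], [0.098, 0.995, 0.005], [-0.003, 0.005, -1.0]]
contact_force: [1.0, -0.5, 0.0]
grip_width: 0.0551
```

```bash
python3 - <<'E'
from plan import *
show()
plan([.528,.2875,.084],np.pi-.106)
I=env.grab_frame("wrist");cv2.imwrite("pics/w7.png",I)
show()
E
```

```text
t7.45 pos [0.5273 0.2922 0.2088] yaw3.0435 tilt0.32 q [0.4  0.44 0.11 1.24 0.   0.5 ] F [ 1.  -0.5  0. ] w0.0551
4 rows, az each 0.019
{'x': -0.01, 'y': -0.03, 'z': 0.78, 'az': 0.02}
{'x': -0.01, 'y': -0.03, 'z': 0.78, 'az': 0.02}
{'x': -0.01, 'y': -0.03, 'z': 0.78, 'az': 0.02}
{'x': -0.01, 'y': -0.03, 'z': 0.78, 'az': 0.02}
t7.50 pos [0.5275 0.2892 0.2086] yaw3.0424 tilt0.20 q [0.4  0.44 0.11 1.24 0.   0.5 ] F [0.1 0.2 0.3] w0.0553
```

View pics/w7.png

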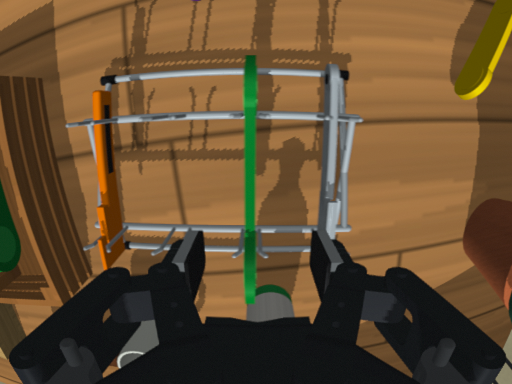

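servo_tool --steps '[{"ax":0,"ay":0,"az":0.02,"x":-0.01,"y":-0.08,"z":0.78,"fingers":90},{"ax":0,"ay":0,"az":0,"x":-0.01,"y":0,"z":0.78,"fingers":90},{"ax":0,"ay":0,"az":0,"x":0,"y":0,"z":0.78,"fingers":90},{"ax":0,"ay":0,"az":0,"x":0,"y":0,"z":0.78,"fingers":90},{"ax":0,"ay":0,"az":0,"x":0,"y":0,"z":0,"fingers":90}]'

```text
time: 7.92
tool_pos: [0.5237, 0.2796, 0.0773]
ee_rot: [[-0.994, 0.107, -0.009], [0.107, 0.994, -0.004], [0.008, -0.005, -1.0]]
contact_force: [-1.9, -0.2, -1.2]
grip_width: 0.0553
```

servo_tool --steps '[{"ax":0,"ay":0,"az":0,"x":0,"y":0,"z":0,"fingers":255},{"ax":0,"ay":0,"az":0,"x":0,"y":0,"z":0,"fingers":255},{"ax":0,"ay":0,"az":0,"x":0,"y":0,"z":0,"fingers":255},{"ax":0,"ay":0,"az":0,"x":0,"y":0,"z":0,"fingers":255},{"ax":0,"ay":0,"az":0,"x":0,"y":0,"z":0,"fingers":255}]'

```text
time: 8.33
tool_pos: [0.5301, 0.2844, 0.0855]
ee_rot: [[-0.994, 0.105, 0.005], [0.106, 0.994, 0.004], [-0.005, 0.005, -1.0]]
contact_force: [-0.4, 3.0, 5.7]
grip_width: 0.0082
```

servo_tool --steps '[{"ax":0,"ay":0,"az":0,"x":0,"y":0,"z":-0.5,"fingers":255},{"ax":0,"ay":0,"az":0,"x":0,"y":0,"z":-0.8,"fingers":255},{"ax":0,"ay":0,"az":0,"x":0,"y":0,"z":-0.8,"fingers":255},{"ax":0,"ay":0,"az":0,"x":0,"y":0,"z":-0.8,"fingers":255},{"ax":0,"ay":0,"az":0,"x":0,"y":0,"z":0,"fingers":255}]'

```text
time: 8.75
tool_pos: [0.5313, 0.2839, 0.2065]
ee_rot: [[-0.994, 0.106, 0.012], [0.106, 0.994, 0.004], [-0.011, 0.005, -1.0]]
contact_force: [1.7, -0.4, -0.7]
grip_width: 0.0082
```

```bash
python3 - <<'E'
from plan import *
show()
c=np.array([.5175,-.0799]);a=.066
t=c+np.array([np.cos(a)*.004-np.sin(a)*.042,np.sin(a)*.004+np.cos(a)*.042]);print(t)
plan([t[0],t[1],.2],-np.pi+a)
I=env.grab_frame("wrist");S=env.grab_frame("scene")
cv2.imwrite("pics/w8.png",np.hstack([I,S])[:, :])
cv2.imwrite("pics/s8.png",cv2.resize(S[130:330,80:350],None,fx=2.9,fy=2.9))
cv2.imwrite("pics/w8.png",I)
E
```

```text
t8.75 pos [0.5313 0.2839 0.2065] yaw3.0356 tilt0.70 q [ 0.39  0.43  0.1   1.22 -0.    0.49] F [ 1.7 -0.4 -0.7] w0.0082
[ 0.5187213  -0.03772763]
9 rows, az each -0.182
{'x': -0.06, 'y': -0.89, 'z': 0.02, 'az': -0.18}
{'x': -0.04, 'y': -0.89, 'z': 0.02, 'az': -0.18}
{'x': -0.03, 'y': -0.89, 'z': 0.02, 'az': -0.18}
{'x': -0.01, 'y': -0.89, 'z': 0.02, 'az': -0.18}
{'x': 0.01, 'y': -0.89, 'z': 0.02, 'az': -0.18}
{'x': 0.03, 'y': -0.89, 'z': 0.02, 'az': -0.18}
{'x': 0.04, 'y': -0.89, 'z': 0.02, 'az': -0.18}
{'x': 0.06, 'y': -0.89, 'z': 0.02, 'az': -0.18}
{'x': 0.08, 'y': -0.89, 'z': 0.02, 'az': -0.18}
```

View pics/s8.png

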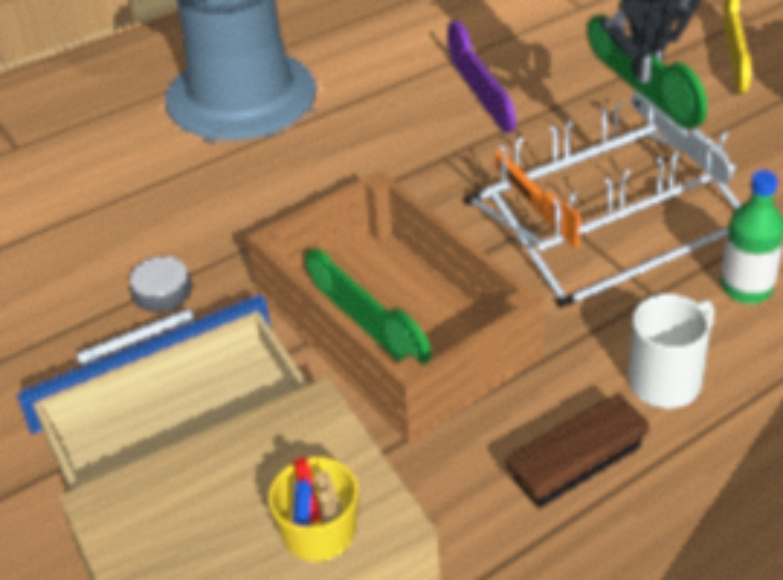

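View pics/w8.png

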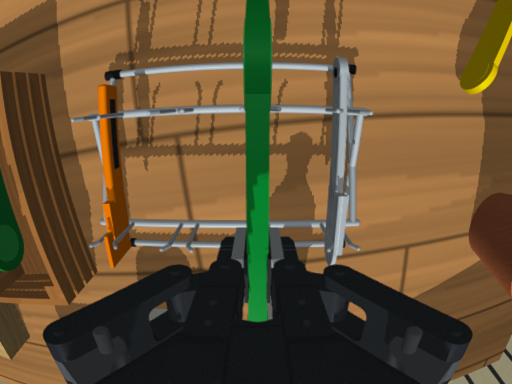

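servo_tool --steps '[{"ax":0,"ay":0,"az":-0.18,"x":-0.06,"y":-0.89,"z":0,"fingers":255},{"ax":0,"ay":0,"az":-0.18,"x":-0.04,"y":-0.89,"z":0,"fingers":255},{"ax":0,"ay":0,"az":-0.18,"x":-0.03,"y":-0.89,"z":0,"fingers":255},{"ax":0,"ay":0,"az":-0.18,"x":-0.01,"y":-0.89,"z":0,"fingers":255},{"ax":0,"ay":0,"az":-0.18,"x":0.01,"y":-0.89,"z":0,"fingers":255}]'

```text
time: 9.27
tool_pos: [0.519, 0.1028, 0.1968]
ee_rot: [[-1.0, 0.01, -0.003], [0.01, 1.0, -0.001], [0.003, -0.001, -1.0]]
contact_force: [-0.6, 0.6, -0.5]
grip_width: 0.0084
```

servo_tool --steps '[{"ax":0,"ay":0,"az":-0.18,"x":0.03,"y":-0.89,"z":0,"fingers":255},{"ax":0,"ay":0,"az":-0.18,"x":0.04,"y":-0.89,"z":0,"fingers":255},{"ax":0,"ay":0,"az":-0.18,"x":0.06,"y":-0.89,"z":0,"fingers":255},{"ax":0,"ay":0,"az":-0.18,"x":0.08,"y":-0.8,"z":0,"fingers":255},{"ax":0,"ay":0,"az":0,"x":0,"y":0,"z":0,"fingers":255}]'

```text
time: 9.68
tool_pos: [0.513, -0.0396, 0.1969]
ee_rot: [[-0.998, -0.057, -0.003], [-0.057, 0.998, -0.003], [0.003, -0.003, -1.0]]
contact_force: [0.5, -0.4, -0.8]
grip_width: 0.008
```

```bash
python3 - <<'E'
from plan import *
show()
plan([.5187,-.0377,.045],-np.pi+.066)
m=env.camera_model("wrist");I=env.grab_frame("wrist");cv2.imwrite("pics/w9.png",I);show()
E
```

```text
t9.68 pos [ 0.513  -0.0396  0.1969] yaw-3.0842 tilt0.23 q [-0.2   0.27 -0.16  1.14 -0.   -0.26] F [ 0.5 -0.4 -0.8] w0.0080
4 rows, az each -0.021
{'x': -0.04, 'y': 0.01, 'z': 0.95, 'az': -0.02}
{'x': -0.04, 'y': 0.01, 'z': 0.95, 'az': -0.02}
{'x': -0.04, 'y': 0.01, 'z': 0.95, 'az': -0.02}
{'x': -0.04, 'y': 0.01, 'z': 0.95, 'az': -0.02}
t9.73 pos [ 0.5131 -0.037   0.1969] yaw-3.0833 tilt0.17 q [-0.19  0.27 -0.16  1.14 -0.   -0.25] F [-0.1  0.7 -1. ] w0.0081
```

View pics/w9.png

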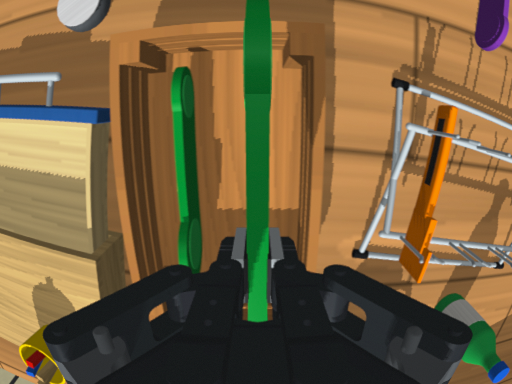

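servo_tool --steps '[{"ax":0,"ay":0,"az":-0.05,"x":-0.08,"y":0,"z":0.9,"fingers":255},{"ax":0,"ay":0,"az":0,"x":-0.05,"y":0,"z":0.95,"fingers":255},{"ax":0,"ay":0,"az":0,"x":0,"y":0,"z":0.95,"fingers":255},{"ax":0,"ay":0,"az":0,"x":0,"y":0,"z":0.95,"fingers":255},{"ax":0,"ay":0,"az":0,"x":0,"y":0,"z":0.05,"fingers":255}]'

```text
time: 10.15
tool_pos: [0.5125, -0.032, 0.0391]
ee_rot: [[-0.997, -0.07, -0.014], [-0.07, 0.998, 0.002], [0.014, 0.003, -1.0]]
contact_force: [-1.2, -0.4, -1.6]
grip_width: 0.0083
```

servo_tool --steps '[{"ax":0,"ay":0,"az":0,"x":0,"y":0,"z":0,"fingers":255},{"ax":0,"ay":0,"az":0,"x":0,"y":0,"z":0,"fingers":150},{"ax":0,"ay":0,"az":0,"x":0,"y":0,"z":0,"fingers":150},{"ax":0,"ay":0,"az":0,"x":0,"y":0,"z":0,"fingers":150}]'

```text
time: 10.48
tool_pos: [0.5222, -0.0343, 0.0492]
ee_rot: [[-0.998, -0.069, 0.005], [-0.069, 0.998, -0.001], [-0.005, -0.001, -1.0]]
contact_force: [-0.5, -0.7, 0.5]
grip_width: 0.0348
```

servo_tool --steps '[{"ax":0,"ay":0,"az":0,"x":0,"y":0,"z":-0.4,"fingers":150},{"ax":0,"ay":0,"az":0,"x":0,"y":0,"z":-0.9,"fingers":150},{"ax":0,"ay":0,"az":0,"x":0,"y":0,"z":-0.9,"fingers":150},{"ax":0,"ay":0,"az":0,"x":0,"y":0,"z":-0.9,"fingers":110},{"ax":0,"ay":0,"az":0,"x":0,"y":0,"z":-0.7,"fingers":90}]'

```text
time: 10.9
tool_pos: [0.5212, -0.0343, 0.2037]
ee_rot: [[-0.998, -0.069, 0.006], [-0.069, 0.998, -0.001], [-0.006, -0.001, -1.0]]
contact_force: [1.1, 0.4, 0.1]
grip_width: 0.0548
```

```bash
python3 - <<'E'
from plan import *
show()
plan([.505,.140,.2],np.pi-.106)
I=env.grab_frame("wrist");cv2.imwrite("pics/w10.png",I)
E
```

```text
t10.90 pos [ 0.5212 -0.0343  0.2037] yaw-3.0729 tilt0.36 q [-0.19  0.27 -0.14  1.15  0.   -0.26] F [1.1 0.4 0.1] w0.0548
5 rows, az each 0.334
{'x': 0.02, 'y': 0.87, 'z': 0.02, 'az': 0.33}
{'x': 0.05, 'y': 0.87, 'z': 0.02, 'az': 0.33}
{'x': 0.08, 'y': 0.87, 'z': 0.02, 'az': 0.33}
{'x': 0.11, 'y': 0.87, 'z': 0.02, 'az': 0.33}
{'x': 0.14, 'y': 0.86, 'z': 0.02, 'az': 0.33}
```

View pics/w10.png

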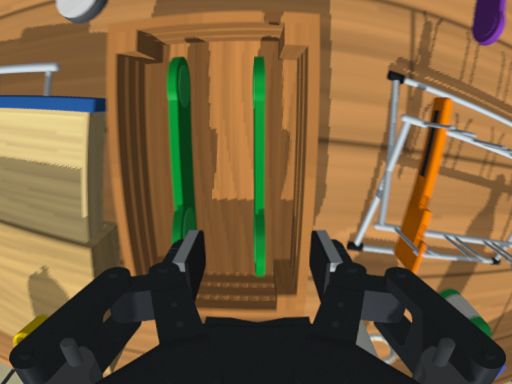

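servo_tool --steps '[{"ax":0,"ay":0,"az":0.33,"x":0.02,"y":0.87,"z":0,"fingers":90},{"ax":0,"ay":0,"az":0.33,"x":0.05,"y":0.87,"z":0,"fingers":90},{"ax":0,"ay":0,"az":0.33,"x":0.08,"y":0.87,"z":0,"fingers":90},{"ax":0,"ay":0,"az":0.33,"x":0.11,"y":0.87,"z":0,"fingers":90},{"ax":0,"ay":0,"az":0.33,"x":0.14,"y":0.86,"z":0,"fingers":90}]'

```text
time: 11.37
tool_pos: [0.5043, 0.1414, 0.2005]
ee_rot: [[-0.994, 0.106, 0.004], [0.106, 0.994, 0.001], [-0.004, 0.001, -1.0]]
contact_force: [1.3, -0.8, 0.7]
grip_width: 0.0549
```

servo_tool --steps '[{"ax":0,"ay":0,"az":0,"x":0,"y":0,"z":0,"fingers":90},{"ax":0,"ay":0,"az":0,"x":0,"y":0,"z":0,"fingers":90}]'

```text
time: 11.53
tool_pos: [0.5042, 0.1415, 0.2001]
ee_rot: [[-0.995, 0.1, 0.003], [0.1, 0.995, 0.0], [-0.003, 0.001, -1.0]]
contact_force: [1.0, -0.2, 0.6]
grip_width: 0.0553
```

```bash
python3 - <<'E'
from plan import *
I=env.grab_frame("wrist");cv2.imwrite("pics/w11.png",I)
show()
plan([.505,.140,.062],np.pi-.106)
E
```

```text
t11.58 pos [0.5043 0.1403 0.1998] yaw3.0394 tilt0.15 q [ 0.15  0.28 -0.14  1.15 -0.    0.25] F [ 0.3 -0.3  0.1] w0.0556
4 rows, az each 0.009
{'x': -0.0, 'y': -0.0, 'z': 0.86, 'az': 0.01}
{'x': -0.0, 'y': -0.0, 'z': 0.86, 'az': 0.01}
{'x': -0.0, 'y': -0.0, 'z': 0.86, 'az': 0.01}
{'x': -0.0, 'y': -0.0, 'z': 0.86, 'az': 0.01}
```

View pics/w11.png

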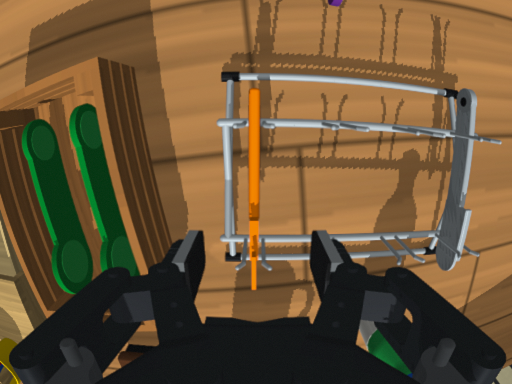

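servo_tool --steps '[{"ax":0,"ay":0,"az":0,"x":0,"y":-0.03,"z":0.8,"fingers":90},{"ax":0,"ay":0,"az":0,"x":0,"y":0,"z":0.9,"fingers":90},{"ax":0,"ay":0,"az":0,"x":0,"y":0,"z":0.9,"fingers":90},{"ax":0,"ay":0,"az":0,"x":0,"y":0,"z":0.6,"fingers":90},{"ax":0,"ay":0,"az":0,"x":0,"y":0,"z":0.25,"fingers":90}]'

```text
time: 12.0
tool_pos: [0.5013, 0.1366, 0.0574]
ee_rot: [[-0.994, 0.106, -0.005], [0.106, 0.994, -0.001], [0.005, -0.002, -1.0]]
contact_force: [-0.8, -0.5, 0.2]
grip_width: 0.0553
```

servo_tool --steps '[{"ax":0,"ay":0,"az":0,"x":0,"y":0,"z":0,"fingers":90},{"ax":0,"ay":0,"az":0,"x":0,"y":0,"z":0,"fingers":90}]'

```text
time: 12.17
tool_pos: [0.5043, 0.1378, 0.0614]
ee_rot: [[-0.994, 0.105, 0.001], [0.105, 0.994, 0.0], [-0.001, 0.0, -1.0]]
contact_force: [-0.1, -0.3, 2.0]
grip_width: 0.0554
```

servo_tool --steps '[{"ax":0,"ay":0,"az":0,"x":0,"y":0,"z":0,"fingers":255},{"ax":0,"ay":0,"az":0,"x":0,"y":0,"z":0,"fingers":255},{"ax":0,"ay":0,"az":0,"x":0,"y":0,"z":0,"fingers":255},{"ax":0,"ay":0,"az":0,"x":0,"y":0,"z":0,"fingers":255},{"ax":0,"ay":0,"az":0,"x":0,"y":0,"z":0,"fingers":255}]' --squeeze 70

```text
time: 12.58
tool_pos: [0.5048, 0.1389, 0.0619]
ee_rot: [[-0.995, 0.104, 0.003], [0.104, 0.995, 0.001], [-0.003, 0.001, -1.0]]
contact_force: [-1.2, -0.4, 6.4]
grip_width: 0.009
```

servo_tool --steps '[{"ax":0,"ay":0,"az":0,"x":0,"y":0,"z":-0.4,"fingers":255},{"ax":0,"ay":0,"az":0,"x":0,"y":0,"z":-0.8,"fingers":255},{"ax":0,"ay":0,"az":0,"x":0,"y":0,"z":-0.9,"fingers":255},{"ax":0,"ay":0,"az":0,"x":0,"y":0,"z":-0.9,"fingers":255},{"ax":0,"ay":0,"az":0,"x":0,"y":0,"z":-0.5,"fingers":255}]'

```text
time: 13.0
tool_pos: [0.505, 0.1389, 0.2047]
ee_rot: [[-0.995, 0.104, 0.005], [0.104, 0.995, 0.001], [-0.005, 0.001, -1.0]]
contact_force: [0.9, 0.1, -0.4]
grip_width: 0.0089
```

```bash
python3 - <<'E'
from plan import *
I=env.grab_frame("wrist");cv2.imwrite("pics/w12.png",I)
show()
E
```

```text
t13.05 pos [0.5068 0.1391 0.2077] yaw3.0377 tilt0.58 q [ 0.15  0.28 -0.12  1.16  0.    0.25] F [0.8 1.3 1.4] w0.0085
```

View pics/w12.png

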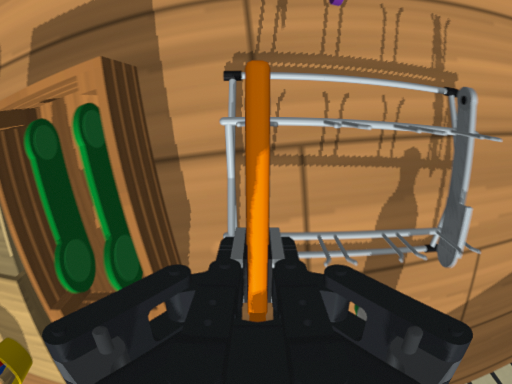

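```bash
python3 plan.py .5385 -.3494 .2 "np.pi/2-.0938" 16
```

```text
t13.05 pos [0.5068 0.1391 0.2077] yaw3.0377 tilt0.58 q [ 0.15  0.28 -0.12  1.16  0.    0.25] F [0.8 1.3 1.4] w0.0085
16 rows, az each 0.931
{'x': -0.13, 'y': -0.75, 'z': 0.01, 'az': 0.93}
{'x': -0.2, 'y': -0.74, 'z': 0.01, 'az': 0.93}
{'x': -0.27, 'y': -0.71, 'z': 0.01, 'az': 0.93}
{'x': -0.34, 'y': -0.69, 'z': 0.01, 'az': 0.93}
{'x': -0.41, 'y': -0.65, 'z': 0.01, 'az': 0.93}
{'x': -0.47, 'y': -0.61, 'z': 0.01, 'az': 0.93}
{'x': -0.52, 'y': -0.56, 'z': 0.01, 'az': 0.93}
{'x': -0.58, 'y': -0.5, 'z': 0.01, 'az': 0.93}
{'x': -0.62, 'y': -0.45, 'z': 0.01, 'az': 0.93}
{'x': -0.66, 'y': -0.38, 'z': 0.01, 'az': 0.93}
{'x': -0.7, 'y': -0.32, 'z': 0.01, 'az': 0.93}
{'x': -0.72, 'y': -0.25, 'z': 0.01, 'az': 0.93}
{'x': -0.74, 'y': -0.18, 'z': 0.01, 'az': 0.93}
{'x': -0.76, 'y': -0.1, 'z': 0.01, 'az': 0.93}
{'x': -0.76, 'y': -0.03, 'z': 0.01, 'az': 0.93}
{'x': -0.76, 'y': 0.05, 'z': 0.01, 'az': 0.93}
```

servo_tool --steps '[{"ax":0,"ay":0,"az":0.93,"x":-0.13,"y":-0.75,"z":0,"fingers":255},{"ax":0,"ay":0,"az":0.93,"x":-0.2,"y":-0.74,"z":0,"fingers":255},{"ax":0,"ay":0,"az":0.93,"x":-0.27,"y":-0.71,"z":0,"fingers":255},{"ax":0,"ay":0,"az":0.93,"x":-0.34,"y":-0.69,"z":0,"fingers":255},{"ax":0,"ay":0,"az":0.93,"x":-0.41,"y":-0.65,"z":0,"fingers":255}]'

```text
time: 13.47
tool_pos: [0.5132, -0.0153, 0.2003]
ee_rot: [[-0.828, 0.561, -0.0], [0.561, 0.828, 0.0], [0.0, -0.0, -1.0]]
contact_force: [0.5, -0.1, 0.6]
grip_width: 0.0089
```

servo_tool --steps '[{"ax":0,"ay":0,"az":0.93,"x":-0.47,"y":-0.61,"z":0,"fingers":255},{"ax":0,"ay":0,"az":0.93,"x":-0.52,"y":-0.56,"z":0,"fingers":255},{"ax":0,"ay":0,"az":0.93,"x":-0.58,"y":-0.5,"z":0,"fingers":255},{"ax":0,"ay":0,"az":0.93,"x":-0.62,"y":-0.45,"z":0,"fingers":255},{"ax":0,"ay":0,"az":0.93,"x":-0.66,"y":-0.38,"z":0,"fingers":255}]'

```text
time: 13.88
tool_pos: [0.5231, -0.1683, 0.2001]
ee_rot: [[-0.469, 0.883, -0.0], [0.883, 0.469, 0.0], [0.0, -0.0, -1.0]]
contact_force: [0.3, 0.8, -0.5]
grip_width: 0.0087
```

servo_tool --steps '[{"ax":0,"ay":0,"az":0.93,"x":-0.7,"y":-0.32,"z":0,"fingers":255},{"ax":0,"ay":0,"az":0.93,"x":-0.72,"y":-0.25,"z":0,"fingers":255},{"ax":0,"ay":0,"az":0.93,"x":-0.74,"y":-0.18,"z":0,"fingers":255},{"ax":0,"ay":0,"az":0.93,"x":-0.76,"y":-0.1,"z":0,"fingers":255},{"ax":0,"ay":0,"az":0.93,"x":-0.76,"y":-0.03,"z":0,"fingers":255}]'

```text
time: 14.3
tool_pos: [0.5329, -0.3207, 0.2]
ee_rot: [[-0.001, 1.0, -0.0], [1.0, 0.001, 0.0], [0.0, -0.0, -1.0]]
contact_force: [-0.0, -0.1, -0.4]
grip_width: 0.0088
```

servo_tool --steps '[{"ax":0,"ay":0,"az":0.93,"x":-0.6,"y":0.05,"z":0,"fingers":255},{"ax":0,"ay":0,"az":0,"x":0,"y":0,"z":0,"fingers":255},{"ax":0,"ay":0,"az":0,"x":0,"y":0,"z":0,"fingers":255}]'

```text
time: 14.55
tool_pos: [0.535, -0.3444, 0.1995]
ee_rot: [[0.093, 0.996, -0.001], [0.996, -0.093, 0.001], [0.001, -0.001, -1.0]]
contact_force: [0.2, -0.0, -0.8]
grip_width: 0.0087
```

```bash
cat > ov.py <<'E'
from plan import *
def ov(fn,x0=-.13,items=()):
    m=env.camera_model("wrist");I=env.grab_frame("wrist")
    J=cv2.resize(I,None,fx=1.5,fy=1.5,interpolation=cv2.INTER_CUBIC)
    c=np.array([.5933,-.3546]);a=-.0938
    W=lambda x,y,z:[c[0]+np.cos(a)*x-np.sin(a)*y,c[1]+np.sin(a)*x+np.cos(a)*y,z]
    for P,Q,col in(((0,-.14,.08),(0,.14,.08),(255,0,255)),((x0,-.119,.022),(x0,.119,.022),(0,0,255)),((x0,.119,.022),(0,.119,.022),(0,0,255)),((x0,-.119,.058),(0,-.119,.058),(255,255,0)),((x0,.119,.058),(0,.119,.058),(255,255,0)),((x0-.021,-.119,.068),(x0-.021,.119,.068),(0,255,0))):
        k=np.linspace(W(*P),W(*Q),20);cv2.polylines(J,[np.int32(fproj(m,k)*1.5)],False,col,1)
    cv2.imwrite(fn,J)
E
python3 - <<'E'
from ov import *
show()
ov("pics/w13.png")
plan([.5385,-.3494,.05],np.pi/2-.0938)
E
```

```text
t14.55 pos [ 0.535  -0.3444  0.1995] yaw1.4781 tilt0.07 q [-0.67  0.52  0.22  1.27  0.    0.99] F [ 0.2 -0.  -0.8] w0.0087
4 rows, az each 0.006
{'x': -0.04, 'y': 0.02, 'z': 0.94, 'az': 0.01}
{'x': -0.04, 'y': 0.02, 'z': 0.94, 'az': 0.01}
{'x': -0.04, 'y': 0.02, 'z': 0.94, 'az': 0.01}
{'x': -0.04, 'y': 0.02, 'z': 0.94, 'az': 0.01}
```

View pics/w13.png

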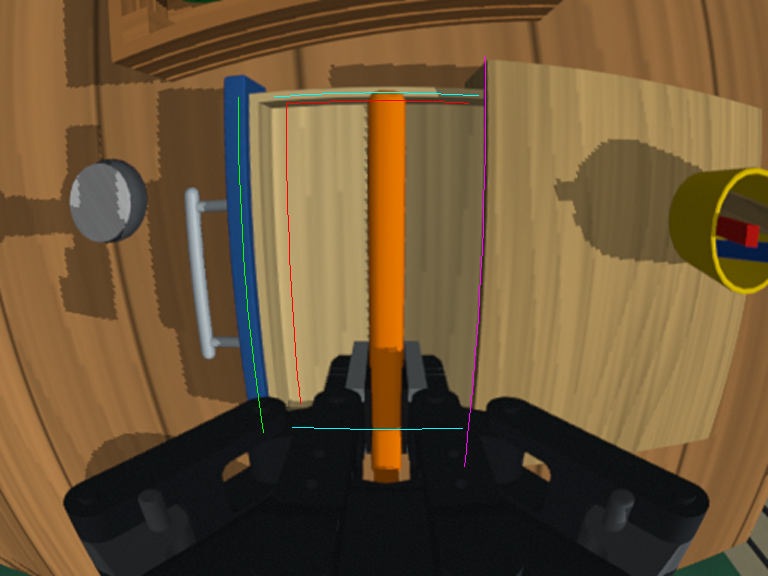

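servo_tool --steps '[{"ax":0,"ay":0,"az":0,"x":-0.1,"y":0.06,"z":0.8,"fingers":255},{"ax":0,"ay":0,"az":0,"x":0,"y":0,"z":0.9,"fingers":255},{"ax":0,"ay":0,"az":0,"x":0,"y":0,"z":0.9,"fingers":255},{"ax":0,"ay":0,"az":0,"x":0,"y":0,"z":0.6,"fingers":255},{"ax":0,"ay":0,"az":0,"x":0,"y":0,"z":0.3,"fingers":255}]'

```text
time: 15.02
tool_pos: [0.535, -0.3438, 0.0562]
ee_rot: [[0.089, 0.996, -0.006], [0.996, -0.089, 0.005], [0.004, -0.006, -1.0]]
contact_force: [0.2, 0.1, -0.8]
grip_width: 0.0086
```

```bash
python3 plan.py .5385 -.3494 .028 "np.pi/2-.0938" 3
```

```text
t15.02 pos [ 0.535  -0.3438  0.0562] yaw1.4820 tilt0.43 q [-0.67  0.6  -0.02  0.95  0.    0.99] F [ 0.2  0.1 -0.8] w0.0086
3 rows, az each 0.016
{'x': -0.04, 'y': 0.03, 'z': 0.23, 'az': 0.02}
{'x': -0.04, 'y': 0.03, 'z': 0.23, 'az': 0.02}
{'x': -0.04, 'y': 0.03, 'z': 0.23, 'az': 0.02}
```

servo_tool --steps '[{"ax":0,"ay":0,"az":0,"x":0,"y":0,"z":0.3,"fingers":255},{"ax":0,"ay":0,"az":0,"x":0,"y":0,"z":0.25,"fingers":255},{"ax":0,"ay":0,"az":0,"x":0,"y":0,"z":0.2,"fingers":255},{"ax":0,"ay":0,"az":0,"x":0,"y":0,"z":0,"fingers":255},{"ax":0,"ay":0,"az":0,"x":0,"y":0,"z":0,"fingers":255}]'

```text
time: 15.43
tool_pos: [0.5374, -0.347, 0.0305]
ee_rot: [[0.091, 0.996, -0.0], [0.996, -0.091, 0.0], [0.0, -0.0, -1.0]]
contact_force: [0.1, -0.2, -0.1]
grip_width: 0.0081
```

servo_tool --steps '[{"ax":0,"ay":0,"az":0,"x":0,"y":0,"z":0.1,"fingers":255},{"ax":0,"ay":0,"az":0,"x":0,"y":0,"z":0,"fingers":160},{"ax":0,"ay":0,"az":0,"x":0,"y":0,"z":0,"fingers":160},{"ax":0,"ay":0,"az":0,"x":0,"y":0,"z":0,"fingers":160}]'

```text
time: 15.77
tool_pos: [0.5378, -0.348, 0.0271]
ee_rot: [[0.092, 0.996, 0.001], [0.996, -0.092, -0.001], [-0.001, 0.001, -1.0]]
contact_force: [0.3, -0.5, -0.2]
grip_width: 0.0322
```

servo_tool --steps '[{"ax":0,"ay":0,"az":0,"x":0,"y":0,"z":-0.3,"fingers":160},{"ax":0,"ay":0,"az":0,"x":0,"y":0,"z":-0.8,"fingers":160},{"ax":0,"ay":0,"az":0,"x":0,"y":0,"z":-0.9,"fingers":160},{"ax":0,"ay":0,"az":0,"x":0,"y":0,"z":-0.9,"fingers":110},{"ax":0,"ay":0,"az":0,"x":0,"y":0,"z":-0.9,"fingers":90}]'

```text
time: 16.18
tool_pos: [0.5372, -0.3475, 0.1804]
ee_rot: [[0.092, 0.996, 0.0], [0.996, -0.092, -0.0], [-0.0, 0.0, -1.0]]
contact_force: [0.4, -0.3, -0.6]
grip_width: 0.0547
```

```bash
python3 - <<'E'
from ov import *
show();plan([.527,.3605,.2],np.pi-.106,20)
ov("pics/w14.png",-.138)
E
```

```text
t16.18 pos [ 0.5372 -0.3475  0.1804] yaw1.4792 tilt0.02 q [-0.67  0.53  0.19  1.23  0.    0.99] F [ 0.4 -0.3 -0.6] w0.0547
20 rows, az each -0.743
{'x': 0.88, 'y': -0.09, 'z': -0.02, 'az': -0.74}
{'x': 0.88, 'y': -0.02, 'z': -0.02, 'az': -0.74}
{'x': 0.88, 'y': 0.04, 'z': -0.02, 'az': -0.74}
{'x': 0.88, 'y': 0.11, 'z': -0.02, 'az': -0.74}
{'x': 0.87, 'y': 0.18, 'z': -0.02, 'az': -0.74}
{'x': 0.85, 'y': 0.25, 'z': -0.02, 'az': -0.74}
{'x': 0.83, 'y': 0.31, 'z': -0.02, 'az': -0.74}
{'x': 0.8, 'y': 0.38, 'z': -0.02, 'az': -0.74}
{'x': 0.77, 'y': 0.44, 'z': -0.02, 'az': -0.74}
{'x': 0.73, 'y': 0.5, 'z': -0.02, 'az': -0.74}
{'x': 0.69, 'y': 0.55, 'z': -0.02, 'az': -0.74}
{'x': 0.65, 'y': 0.6, 'z': -0.02, 'az': -0.74}
{'x': 0.6, 'y': 0.65, 'z': -0.02, 'az': -0.74}
{'x': 0.55, 'y': 0.7, 'z': -0.02, 'az': -0.74}
{'x': 0.49, 'y': 0.74, 'z': -0.02, 'az': -0.74}
{'x': 0.43, 'y': 0.77, 'z': -0.02, 'az': -0.74}
{'x': 0.37, 'y': 0.8, 'z': -0.02, 'az': -0.74}
{'x': 0.31, 'y': 0.83, 'z': -0.02, 'az': -0.74}
{'x': 0.24, 'y': 0.85, 'z': -0.02, 'az': -0.74}
{'x': 0.17, 'y': 0.87, 'z': -0.02, 'az': -0.74}
```

View pics/w14.png

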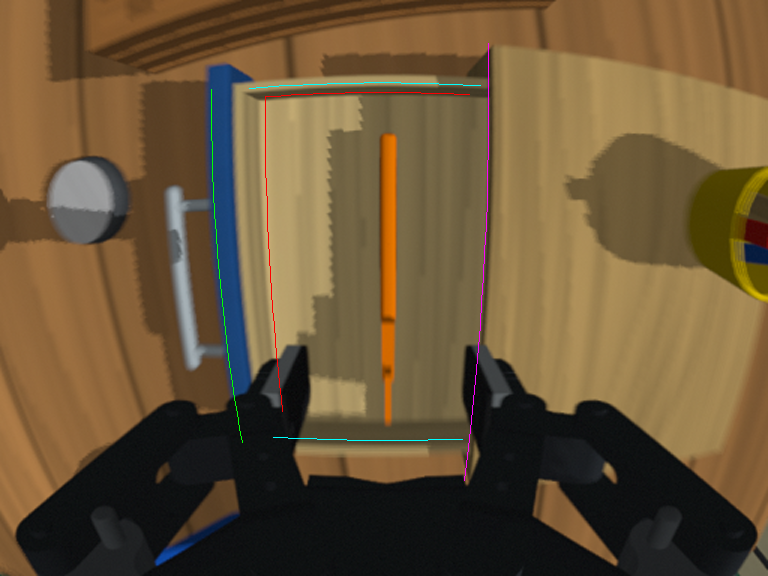

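servo_tool --steps '[{"ax":0,"ay":0,"az":-0.74,"x":0.88,"y":-0.09,"z":-0.1,"fingers":90},{"ax":0,"ay":0,"az":-0.74,"x":0.88,"y":-0.02,"z":-0.1,"fingers":90},{"ax":0,"ay":0,"az":-0.74,"x":0.88,"y":0.04,"z":-0.1,"fingers":90},{"ax":0,"ay":0,"az":-0.74,"x":0.88,"y":0.11,"z":-0.1,"fingers":90},{"ax":0,"ay":0,"az":-0.74,"x":0.87,"y":0.18,"z":-0.1,"fingers":90}]'

```text
time: 16.65
tool_pos: [0.5349, -0.1695, 0.199]
ee_rot: [[-0.295, 0.956, 0.001], [0.956, 0.295, -0.0], [-0.0, 0.001, -1.0]]
contact_force: [1.2, -0.8, -0.2]
grip_width: 0.0552
```

servo_tool --steps '[{"ax":0,"ay":0,"az":-0.74,"x":0.85,"y":0.25,"z":0,"fingers":90},{"ax":0,"ay":0,"az":-0.74,"x":0.83,"y":0.31,"z":0,"fingers":90},{"ax":0,"ay":0,"az":-0.74,"x":0.8,"y":0.38,"z":0,"fingers":90},{"ax":0,"ay":0,"az":-0.74,"x":0.77,"y":0.44,"z":0,"fingers":90},{"ax":0,"ay":0,"az":-0.74,"x":0.73,"y":0.5,"z":0,"fingers":90}]'

```text
time: 17.07
tool_pos: [0.5333, 0.008, 0.199]
ee_rot: [[-0.634, 0.773, 0.001], [0.773, 0.634, 0.0], [-0.001, 0.001, -1.0]]
contact_force: [0.9, -0.1, 0.8]
grip_width: 0.0555
```

servo_tool --steps '[{"ax":0,"ay":0,"az":-0.74,"x":0.69,"y":0.55,"z":0,"fingers":90},{"ax":0,"ay":0,"az":-0.74,"x":0.65,"y":0.6,"z":0,"fingers":90},{"ax":0,"ay":0,"az":-0.74,"x":0.6,"y":0.65,"z":0,"fingers":90},{"ax":0,"ay":0,"az":-0.74,"x":0.55,"y":0.7,"z":0,"fingers":90},{"ax":0,"ay":0,"az":-0.74,"x":0.49,"y":0.74,"z":0,"fingers":90}]'

```text
time: 17.48
tool_pos: [0.5312, 0.1853, 0.1989]
ee_rot: [[-0.879, 0.476, 0.001], [0.476, 0.879, 0.0], [-0.001, 0.001, -1.0]]
contact_force: [1.0, -1.0, 0.0]
grip_width: 0.0552
```

servo_tool --steps '[{"ax":0,"ay":0,"az":-0.74,"x":0.43,"y":0.77,"z":0,"fingers":90},{"ax":0,"ay":0,"az":-0.74,"x":0.37,"y":0.8,"z":0,"fingers":90},{"ax":0,"ay":0,"az":-0.74,"x":0.31,"y":0.83,"z":0,"fingers":90},{"ax":0,"ay":0,"az":-0.74,"x":0.24,"y":0.85,"z":0,"fingers":90},{"ax":0,"ay":0,"az":-0.74,"x":0.17,"y":0.87,"z":0,"fingers":90}]'

```text
time: 17.9
tool_pos: [0.5296, 0.3621, 0.1989]
ee_rot: [[-0.994, 0.108, 0.001], [0.108, 0.994, 0.0], [-0.001, 0.001, -1.0]]
contact_force: [0.2, 0.1, -0.1]
grip_width: 0.0552
```

servo_tool --steps '[{"ax":0,"ay":0,"az":0,"x":0,"y":0,"z":0,"fingers":90},{"ax":0,"ay":0,"az":0,"x":0,"y":0,"z":0,"fingers":90}]'

```text
time: 18.07
tool_pos: [0.5295, 0.3621, 0.1982]
ee_rot: [[-0.994, 0.11, 0.0], [0.11, 0.994, 0.0], [-0.0, 0.0, -1.0]]
contact_force: [-0.2, -0.8, -0.7]
grip_width: 0.0555
```

```bash
python3 - <<'E'
from plan import *
I=env.grab_frame("wrist");cv2.imwrite("pics/w15.png",I)
show()
plan([.527,.3605,.062],np.pi-.106)
E
```

```text
t18.12 pos [0.5296 0.3606 0.1984] yaw3.0297 tilt0.03 q [ 0.5   0.53  0.23  1.27 -0.    0.61] F [ 0.4 -0.6 -0.6] w0.0550
4 rows, az each -0.014
{'x': 0.02, 'y': -0.0, 'z': 0.85, 'az': -0.01}
{'x': 0.02, 'y': -0.0, 'z': 0.85, 'az': -0.01}
{'x': 0.02, 'y': -0.0, 'z': 0.85, 'az': -0.01}
{'x': 0.02, 'y': -0.0, 'z': 0.85, 'az': -0.01}
```

View pics/w15.png

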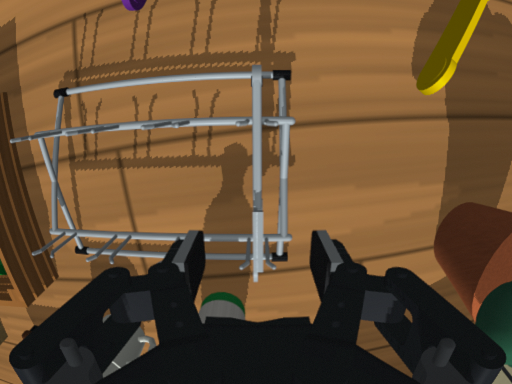

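servo_tool --steps '[{"ax":0,"ay":0,"az":-0.03,"x":0.05,"y":0,"z":0.8,"fingers":90},{"ax":0,"ay":0,"az":0,"x":0,"y":0,"z":0.9,"fingers":90},{"ax":0,"ay":0,"az":0,"x":0,"y":0,"z":0.9,"fingers":90},{"ax":0,"ay":0,"az":0,"x":0,"y":0,"z":0.6,"fingers":90},{"ax":0,"ay":0,"az":0,"x":0,"y":0,"z":0.22,"fingers":90}]'

```text
time: 18.53
tool_pos: [0.525, 0.3571, 0.0574]
ee_rot: [[-0.994, 0.112, -0.007], [0.112, 0.994, -0.004], [0.006, -0.005, -1.0]]
contact_force: [-0.5, -0.2, -0.2]
grip_width: 0.0552
```

servo_tool --steps '[{"ax":0,"ay":0,"az":0,"x":0,"y":0,"z":0,"fingers":90},{"ax":0,"ay":0,"az":0,"x":0,"y":0,"z":0,"fingers":90}]'

```text
time: 18.7
tool_pos: [0.5284, 0.3598, 0.0627]
ee_rot: [[-0.994, 0.111, 0.001], [0.111, 0.994, 0.0], [-0.001, 0.0, -1.0]]
contact_force: [0.0, -0.2, 0.5]
grip_width: 0.0553
```

servo_tool --steps '[{"ax":0,"ay":0,"az":0,"x":0,"y":0,"z":0,"fingers":255},{"ax":0,"ay":0,"az":0,"x":0,"y":0,"z":0,"fingers":255},{"ax":0,"ay":0,"az":0,"x":0,"y":0,"z":0,"fingers":255},{"ax":0,"ay":0,"az":0,"x":0,"y":0,"z":0,"fingers":255},{"ax":0,"ay":0,"az":0,"x":0,"y":0,"z":0,"fingers":255}]' --squeeze 90

```text
time: 19.12
tool_pos: [0.5287, 0.3609, 0.0633]
ee_rot: [[-0.994, 0.109, 0.002], [0.109, 0.994, 0.001], [-0.002, 0.001, -1.0]]
contact_force: [-0.9, -1.2, 6.3]
grip_width: 0.0063
```

servo_tool --steps '[{"ax":0,"ay":0,"az":0,"x":0,"y":0,"z":-0.3,"fingers":255},{"ax":0,"ay":0,"az":0,"x":0,"y":0,"z":-0.8,"fingers":255},{"ax":0,"ay":0,"az":0,"x":0,"y":0,"z":-0.9,"fingers":255},{"ax":0,"ay":0,"az":0,"x":0,"y":0,"z":-0.9,"fingers":255},{"ax":0,"ay":0,"az":0,"x":0,"y":0,"z":-0.6,"fingers":255}]'

```text
time: 19.53
tool_pos: [0.5284, 0.3611, 0.2054]
ee_rot: [[-0.994, 0.109, 0.003], [0.109, 0.994, 0.002], [-0.003, 0.002, -1.0]]
contact_force: [-0.0, 0.6, -0.2]
grip_width: 0.0061
```

```bash
python3 - <<'E'
from plan import *
I=env.grab_frame("wrist");cv2.imwrite("pics/w16.png",I)
D=env.grab_frame("side");cv2.imwrite("pics/d16.png",D)
show()
c=np.array([.5933,-.3546]);a=-.0938
x,y=-.1,0.0
t=c+[np.cos(a)*x-np.sin(a)*y,np.sin(a)*x+np.cos(a)*y];print(t)
plan([t[0],t[1],.2],np.pi/2+a,20)
E
```

```text
t19.63 pos [0.5304 0.3622 0.2076] yaw3.0325 tilt0.58 q [0.5  0.52 0.24 1.28 0.   0.61] F [ 1.1 -0.1 -1. ] w0.0065
[ 0.4937396  -0.34523375]
20 rows, az each 0.743
{'x': -0.05, 'y': -0.88, 'z': 0.01, 'az': 0.74}
{'x': -0.12, 'y': -0.88, 'z': 0.01, 'az': 0.74}
{'x': -0.19, 'y': -0.87, 'z': 0.01, 'az': 0.74}
{'x': -0.25, 'y': -0.85, 'z': 0.01, 'az': 0.74}
{'x': -0.32, 'y': -0.83, 'z': 0.01, 'az': 0.74}
{'x': -0.38, 'y': -0.8, 'z': 0.01, 'az': 0.74}
{'x': -0.44, 'y': -0.77, 'z': 0.01, 'az': 0.74}
{'x': -0.5, 'y': -0.73, 'z': 0.01, 'az': 0.74}
{'x': -0.56, 'y': -0.69, 'z': 0.01, 'az': 0.74}
{'x': -0.61, 'y': -0.64, 'z': 0.01, 'az': 0.74}
{'x': -0.66, 'y': -0.59, 'z': 0.01, 'az': 0.74}
{'x': -0.7, 'y': -0.54, 'z': 0.01, 'az': 0.74}
{'x': -0.74, 'y': -0.49, 'z': 0.01, 'az': 0.74}
{'x': -0.78, 'y': -0.43, 'z': 0.01, 'az': 0.74}
{'x': -0.81, 'y': -0.36, 'z': 0.01, 'az': 0.74}
{'x': -0.83, 'y': -0.3, 'z': 0.01, 'az': 0.74}
{'x': -0.85, 'y': -0.24, 'z': 0.01, 'az': 0.74}
{'x': -0.87, 'y': -0.17, 'z': 0.01, 'az': 0.74}
{'x': -0.88, 'y': -0.1, 'z': 0.01, 'az': 0.74}
{'x': -0.88, 'y': -0.03, 'z': 0.01, 'az': 0.74}
```

View pics/w16.png

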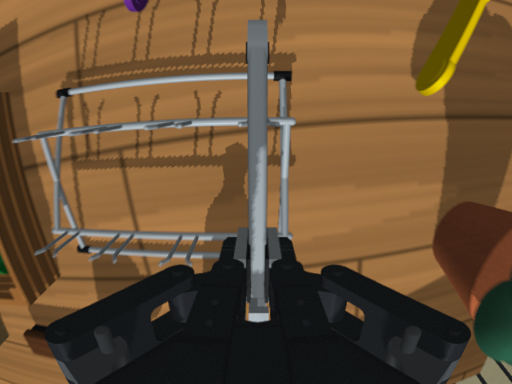

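View pics/d16.png

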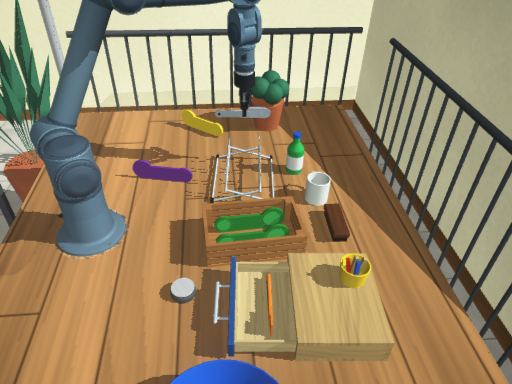

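servo_tool --steps '[{"ax":0,"ay":0,"az":0.74,"x":-0.05,"y":-0.88,"z":0,"fingers":255},{"ax":0,"ay":0,"az":0.74,"x":-0.12,"y":-0.88,"z":0,"fingers":255},{"ax":0,"ay":0,"az":0.74,"x":-0.19,"y":-0.87,"z":0,"fingers":255},{"ax":0,"ay":0,"az":0.74,"x":-0.25,"y":-0.85,"z":0,"fingers":255},{"ax":0,"ay":0,"az":0.74,"x":-0.32,"y":-0.83,"z":0,"fingers":255}]'

```text
time: 20.05
tool_pos: [0.5172, 0.1818, 0.2002]
ee_rot: [[-0.878, 0.479, -0.002], [0.479, 0.878, -0.0], [0.002, -0.001, -1.0]]
contact_force: [0.6, -0.7, -0.8]
grip_width: 0.0062
```

servo_tool --steps '[{"ax":0,"ay":0,"az":0.74,"x":-0.38,"y":-0.8,"z":0,"fingers":255},{"ax":0,"ay":0,"az":0.74,"x":-0.44,"y":-0.77,"z":0,"fingers":255},{"ax":0,"ay":0,"az":0.74,"x":-0.5,"y":-0.73,"z":0,"fingers":255},{"ax":0,"ay":0,"az":0.74,"x":-0.56,"y":-0.69,"z":0,"fingers":255},{"ax":0,"ay":0,"az":0.74,"x":-0.61,"y":-0.64,"z":0,"fingers":255}]'

```text
time: 20.47
tool_pos: [0.5083, 0.0049, 0.2004]
ee_rot: [[-0.631, 0.776, -0.002], [0.776, 0.631, 0.0], [0.002, -0.001, -1.0]]
contact_force: [1.2, -0.6, -0.4]
grip_width: 0.0063
```

servo_tool --steps '[{"ax":0,"ay":0,"az":0.74,"x":-0.66,"y":-0.59,"z":0,"fingers":255},{"ax":0,"ay":0,"az":0.74,"x":-0.7,"y":-0.54,"z":0,"fingers":255},{"ax":0,"ay":0,"az":0.74,"x":-0.74,"y":-0.49,"z":0,"fingers":255},{"ax":0,"ay":0,"az":0.74,"x":-0.78,"y":-0.43,"z":0,"fingers":255},{"ax":0,"ay":0,"az":0.74,"x":-0.81,"y":-0.36,"z":0,"fingers":255}]'

```text
time: 20.88
tool_pos: [0.5, -0.1721, 0.2004]
ee_rot: [[-0.291, 0.957, -0.002], [0.957, 0.291, 0.001], [0.002, -0.001, -1.0]]
contact_force: [0.8, 0.0, -1.0]
grip_width: 0.0064
```

servo_tool --steps '[{"ax":0,"ay":0,"az":0.74,"x":-0.83,"y":-0.3,"z":0,"fingers":255},{"ax":0,"ay":0,"az":0.74,"x":-0.85,"y":-0.24,"z":0,"fingers":255},{"ax":0,"ay":0,"az":0.74,"x":-0.87,"y":-0.17,"z":0,"fingers":255},{"ax":0,"ay":0,"az":0.74,"x":-0.88,"y":-0.1,"z":0,"fingers":255},{"ax":0,"ay":0,"az":0.74,"x":-0.88,"y":0,"z":0,"fingers":255}]'

```text
time: 21.3
tool_pos: [0.4927, -0.3485, 0.2001]
ee_rot: [[0.092, 0.996, -0.002], [0.996, -0.092, 0.002], [0.002, -0.002, -1.0]]
contact_force: [1.1, -0.7, -1.0]
grip_width: 0.0064
```

servo_tool --steps '[{"ax":0,"ay":0,"az":0,"x":0,"y":0,"z":0,"fingers":255},{"ax":0,"ay":0,"az":0,"x":0,"y":0,"z":0,"fingers":255}]'

```text
time: 21.47
tool_pos: [0.4929, -0.3487, 0.1997]
ee_rot: [[0.091, 0.996, -0.002], [0.996, -0.091, 0.002], [0.002, -0.002, -1.0]]
contact_force: [-0.5, 0.3, -1.1]
grip_width: 0.0063
```

```bash
python3 - <<'E'
from ov import *
ov("pics/w17.png",-.138)
show()
plan([.4981,-.3517,.2],np.pi/2-.0938)
E
```

```text
t21.52 pos [ 0.4931 -0.3472  0.2   ] yaw1.4816 tilt0.17 q [-0.72  0.45  0.11  1.23  0.    0.94] F [ 0.2 -0.8 -0.4] w0.0065
1 rows, az each 0.044
{'x': -0.1, 'y': 0.13, 'z': 0.0, 'az': 0.04}
```

View pics/w17.png

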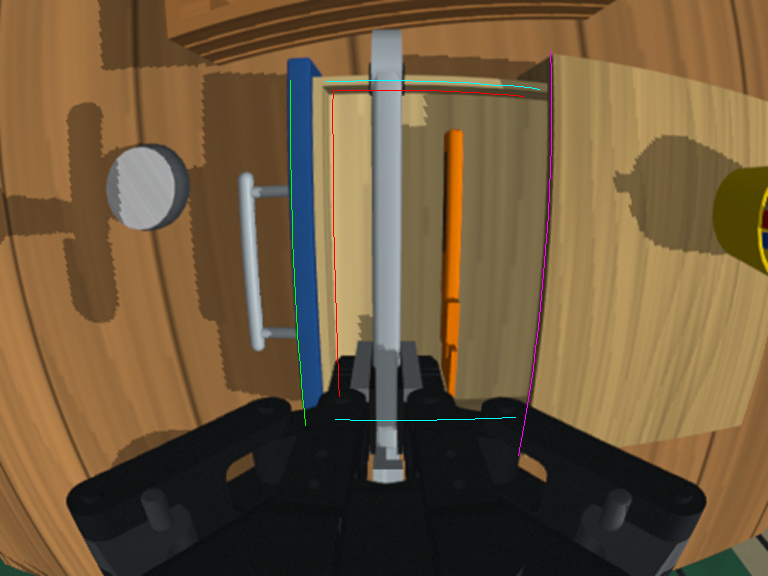

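```bash
python3 - <<'E'
from plan import *
from wr import fonz
m=env.camera_model("wrist")
c=np.array([.5933,-.3546]);a=-.0938
def C(u,v,z):
    d=fonz(m,((u+.5)/1.5-.5,(v+.5)/1.5-.5),z)-c;return np.round([np.cos(a)*d[0]+np.sin(a)*d[1],-np.sin(a)*d[0]+np.cos(a)*d[1]],4)
print("end",C(387,31,.225),"tip?",C(387,481,.21),"floor far edge",C(420,92,.022),"wall top inner", C(430,88,.058),"tcp",C(387,430,.2))
E
```

```text
end [-0.1002  0.1024] tip? [-0.0994 -0.0481] floor far edge [-0.0768  0.1197] wall top inner [-0.0731  0.1165] tcp [-0.0995 -0.0308]
```

servo_tool --steps '[{"ax":0,"ay":0,"az":0.04,"x":0,"y":0.12,"z":0.8,"fingers":255},{"ax":0,"ay":0,"az":0,"x":0,"y":0,"z":0.9,"fingers":255},{"ax":0,"ay":0,"az":0,"x":0,"y":0,"z":0.9,"fingers":255},{"ax":0,"ay":0,"az":0,"x":0,"y":0,"z":0.6,"fingers":255},{"ax":0,"ay":0,"az":0,"x":0,"y":0,"z":0.3,"fingers":255}]'

```text
time: 21.93
tool_pos: [0.4961, -0.3434, 0.057]
ee_rot: [[0.09, 0.996, -0.006], [0.996, -0.09, 0.006], [0.005, -0.006, -1.0]]
contact_force: [-0.1, -0.3, -0.4]
grip_width: 0.006
```

servo_tool --steps '[{"ax":0,"ay":0,"az":0,"x":0,"y":0,"z":0.25,"fingers":255},{"ax":0,"ay":0,"az":0,"x":0,"y":0,"z":0.25,"fingers":255},{"ax":0,"ay":0,"az":0,"x":0,"y":0,"z":0.2,"fingers":255},{"ax":0,"ay":0,"az":0,"x":0,"y":0,"z":0,"fingers":255},{"ax":0,"ay":0,"az":0,"x":0,"y":0,"z":0,"fingers":255}]'

```text
time: 22.35
tool_pos: [0.4989, -0.3476, 0.0339]
ee_rot: [[0.092, 0.996, 0.0], [0.996, -0.092, -0.0], [-0.0, 0.0, -1.0]]
contact_force: [-0.3, -0.8, -1.4]
grip_width: 0.0061
```

servo_tool --steps '[{"ax":0,"ay":0,"az":0,"x":0,"y":0,"z":0.12,"fingers":255},{"ax":0,"ay":0,"az":0,"x":0,"y":0,"z":0,"fingers":255},{"ax":0,"ay":0,"az":0,"x":0,"y":0,"z":0,"fingers":180},{"ax":0,"ay":0,"az":0,"x":0,"y":0,"z":0,"fingers":180},{"ax":0,"ay":0,"az":0,"x":0,"y":0,"z":0,"fingers":180}]'

```text
time: 22.77
tool_pos: [0.499, -0.3482, 0.0295]
ee_rot: [[0.093, 0.996, 0.001], [0.996, -0.093, -0.001], [-0.001, 0.001, -1.0]]
contact_force: [0.6, -0.1, 0.2]
grip_width: 0.0251
```

servo_tool --steps '[{"ax":0,"ay":0,"az":0,"x":0,"y":0,"z":-0.3,"fingers":180},{"ax":0,"ay":0,"az":0,"x":0,"y":0,"z":-0.8,"fingers":180},{"ax":0,"ay":0,"az":0,"x":0,"y":0,"z":-0.9,"fingers":180},{"ax":0,"ay":0,"az":0,"x":0,"y":0,"z":-0.9,"fingers":180},{"ax":0,"ay":0,"az":0,"x":0.3,"y":0,"z":-0.8,"fingers":180}]'

```text
time: 23.18
tool_pos: [0.4999, -0.3377, 0.1795]
ee_rot: [[0.095, 0.996, 0.002], [0.996, -0.095, -0.002], [-0.002, 0.002, -1.0]]
contact_force: [-0.2, -0.7, -0.4]
grip_width: 0.0252
```

```bash
python3 - <<'E'
from ov import *
show()
ov("pics/w18.png",-.138)
for n,(x0,y0,w,h) in dict(scene=(80,130,270,200),side=(150,110,240,250)).items():
    I=env.grab_frame(n);f=min(800/w,600/h);cv2.imwrite(f"pics/{n}18.png",cv2.resize(I[y0:y0+h,x0:x0+w],None,fx=f,fy=f,interpolation=cv2.INTER_CUBIC))
E
```

```text
t23.18 pos [ 0.4999 -0.3377  0.1795] yaw1.4761 tilt0.17 q [-0.7   0.45  0.06  1.17 -0.    0.97] F [-0.2 -0.7 -0.4] w0.0252
```

View pics/w18.png

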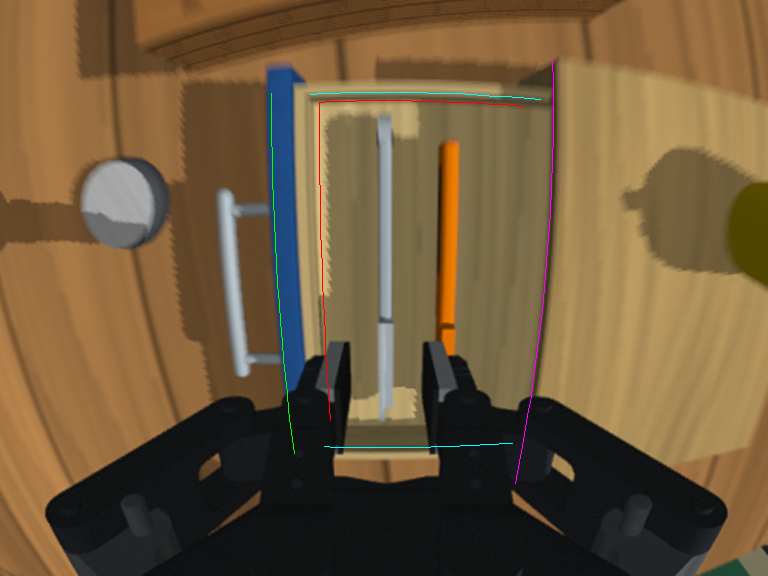

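View pics/side18.png

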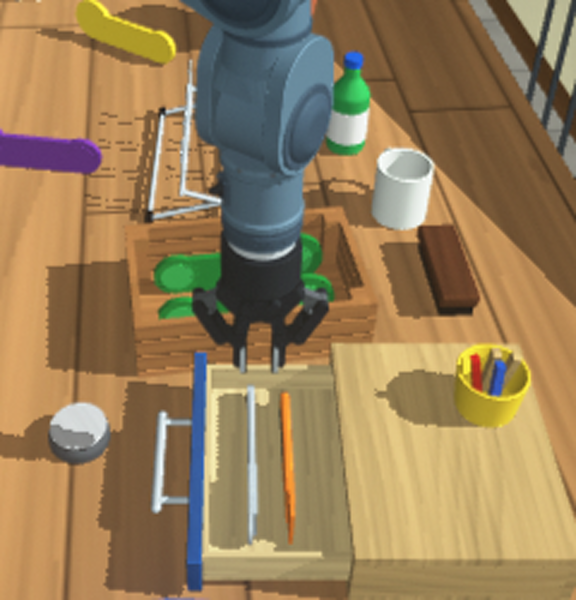

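View pics/scene18.png

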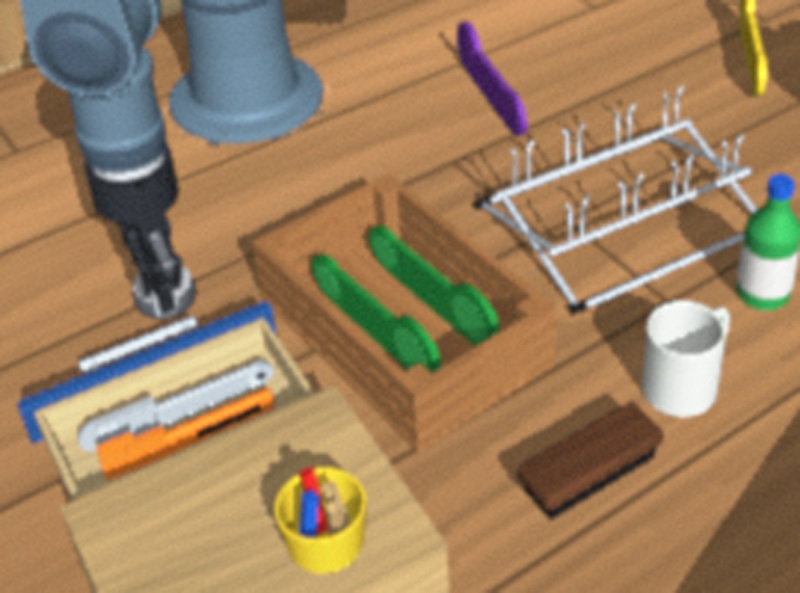

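servo_tool --steps '[{"ax":0,"ay":0,"az":0,"x":0,"y":0,"z":-0.5,"fingers":180},{"ax":0,"ay":0,"az":0,"x":0,"y":0,"z":0,"fingers":180},{"ax":0,"ay":0,"az":0,"x":0,"y":0,"z":0,"fingers":180},{"ax":0,"ay":0,"az":0,"x":0,"y":0,"z":0,"fingers":180}]'

```text
time: 23.67
tool_pos: [0.4993, -0.3356, 0.1954]
ee_rot: [[0.093, 0.996, -0.001], [0.996, -0.093, 0.001], [0.001, -0.001, -1.0]]
contact_force: [0.0, 0.5, 0.1]
grip_width: 0.025
```

```bash
python3 - <<'E'
from plan import *
show();I=env.grab_frame("side");cv2.imwrite("pics/d19.png",I)
D=cv2.imread("pics/side0.png")
for n,(x0,y0,x1,y1) in dict(tin=(165,270,200,305),brush=(320,200,355,248),bottle=(283,130,308,175),mug=(304,168,335,209)).items():
    print(n,np.abs(I[y0:y1,x0:x1].astype(int)-D[y0:y1,x0:x1]).mean().round(2))
print(env.hand_in())
E
```

```text
t23.67 pos [ 0.4993 -0.3356  0.1954] yaw1.4781 tilt0.09 q [-0.7   0.44  0.09  1.22  0.    0.97] F [0.  0.5 0.1] w0.0250
tin 11.85
brush 6.71
bottle 15.6
mug 8.97
the job is handed in; nothing more can be done
None
```

View pics/d19.png

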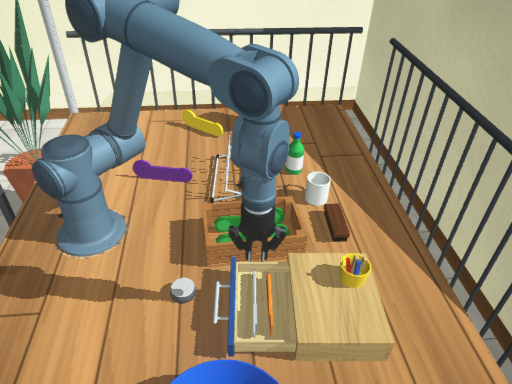

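I moved both green insoles from the rack into the crate, and the shoe horn and scraper into the open drawer. I then backed the arm clear and handed in after 23.7 of the 72 s; no verdict came back.

**Resting places:** The last pictures show both insoles standing on edge on the crate floor, below the rim. The horn and scraper stand on edge inside the drawer walls. Nothing is propped on a rim, and the gripper is about 0.17 m above the drawer floor, touching nothing. All four stayed standing on edge rather than lying flat. I judged their positions by eye from these pictures and did not measure them against the limits after release. I expect them to be within the limits.

**Bystanders:** The mug, tin, brush and bottle look upright and where they were at the start. My rough pixel check was not conclusive. Comparing the side view with the start picture gave differences of 12 grey levels for the tin, 7 for the brush, 16 for the bottle and 9 for the mug. I put these down to image noise, the arm's shadow and a little overlap with other things, but I had no reference patch to confirm it.

**Disagreement:** My first fit of the drawer from the fixed cameras was about 8 mm off the wrist-camera view. I corrected it from the wrist view before the shoe horn was set down. The scraper's spot did not need changing.

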